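# Nest three wall cradles on the bench hook

## Task

Hang the three wall cradles on the stand's hook by the slots in their backs, open fronts outwards: first the large white one, pressed back against the stand's pad, then the blue one nested fully home inside it, then the orange one nested fully home inside the blue. Let go of each before fetching the next; each must hang upright and resting on the bar, with no gap behind it. Feel your way gently, keeping well under 20 newtons on the stand, and leave everything else on the desk alone.

Things in the scene. Friction and masses are not known exactly. Their poses are not given: they have to be found in the camera images.
- stand: Metal hook stand, fixed to the desk, placed anew each time. Origin: on the desk below the centre of its backboard's front face; z up; the hook sticks out along the stand's own -x, towards the robot. Backboard 100 mm wide, top edge 160 mm above the desk; only the hook's lip reaches as high.
- hook_root (a point): Where the hook leaves the backboard, centre of the bar's top face, 150 mm above the desk unloaded; axes as the stand's. The bar is level flat steel, 14 mm wide (y), 6 mm thick, 115 mm long (x 0 to -115 mm from here); its last 6 mm turn up into a lip 10 mm above the bar's top. The hook is sprung: under load it sinks 1 mm per 5 N, 4 mm at most.
- hook_lip (a point): Centre of the top of the hook's upturned lip (6 mm thick along x, 10 mm wide), 160 mm above the desk, 112 mm in front of the backboard.
- pad_guide (a point): Fixed point under the bar where the pad's guide meets the backboard. The pad: two black rubber uprights, 12 to 32 mm either side of the bar, 108 to 158 mm above the desk. Its front face is set anew each time 12 to 36 mm in front of this point; not measured: feel for it. Cushioned: gives 1 mm per 8 N, 4 mm at most. The first cradle's back rests on it.
- large: The large cradle: white plastic tray-like wall bracket, 0.07 to 0.23 kg, standing loose on the desk. Origin: bottom edge of its back face, centre; z up, y along its width, open front to its own -x. Back plate 112 mm wide, 84 high, 10 thick (x -10 to 0). Two side walls and a bottom ledge, 5 mm thick, stand out 28 mm in front (x -38 to -10); inside width 102 mm.
- large_slot (a point): Middle of the upper edge of the slot through the white cradle's back plate, 70 mm above its bottom, mid-thickness (5 mm in front of the back face). The slot is 22 mm wide (y) and reaches 28 mm down from here; this edge is what hangs on the bar. Released short of the pad, a cradle tips forward at the top.
- large_tab (a point): Centre of the top of the white cradle's grip tab, 120 mm above its bottom, 50 mm above the slot's upper edge. Tab: 14 mm wide (y), 10 mm thick, 36 mm tall, rising from the back plate's top edge, in line with the plate; pinch it from above across its width.
- medium: The medium cradle: blue plastic tray-like wall bracket, 0.07 to 0.23 kg, standing loose on the desk. Origin: bottom edge of its back face, centre; z up, y along its width, open front to its own -x. Back plate 97 mm wide, 76 high, 10 thick (x -10 to 0). Two side walls and a bottom ledge, 5 mm thick, stand out 28 mm in front (x -38 to -10); inside width 87 mm.
- medium_slot (a point): Middle of the upper edge of the slot through the blue cradle's back plate, 62 mm above its bottom, mid-thickness (5 mm in front of the back face). The slot is 22 mm wide (y) and reaches 28 mm down from here; this edge is what hangs on the bar. Nested home in the white cradle: slot edges level, 10 mm in front of its slot, 2.5 mm side play per side.
- medium_tab (a point): Centre of the top of the blue cradle's grip tab, 112 mm above its bottom, 50 mm above the slot's upper edge. Tab: 24 mm wide (y), 10 mm thick, 36 mm tall, rising from the back plate's top edge, in line with the plate; pinch it from above across its width.
- small: The small cradle: orange plastic tray-like wall bracket, 0.07 to 0.23 kg, standing loose on the desk. Origin: bottom edge of its back face, centre; z up, y along its width, open front to its own -x. Back plate 82 mm wide, 68 high, 10 thick (x -10 to 0). Two side walls and a bottom ledge, 5 mm thick, stand out 28 mm in front (x -38 to -10); inside width 72 mm.
- small_slot (a point): Middle of the upper edge of the slot through the orange cradle's back plate, 54 mm above its bottom, mid-thickness (5 mm in front of the back face). The slot is 22 mm wide (y) and reaches 28 mm down from here; this edge is what hangs on the bar. Nested home in the blue cradle: slot edges level, 10 mm in front of its slot, 2.5 mm side play per side.
- small_tab (a point): Centre of the top of the orange cradle's grip tab, 104 mm above its bottom, 50 mm above the slot's upper edge. Tab: 34 mm wide (y), 10 mm thick, 36 mm tall, rising from the back plate's top edge, in line with the plate; pinch it from above across its width.
- lens: Bystander, loose on the desk: black camera lens with a red ring, 68 mm across, 75 mm tall; origin at the centre of its underside. Leave it alone.
- lens_cap: Bystander, loose on the desk: grey lens cap, 68 mm across, 10 mm high; origin at the centre of its underside. Leave it alone.
- driver: Bystander, loose on the desk: screwdriver, 170 mm long, lying; origin at the centre of its underside. Leave it alone.
- adapter: Bystander, loose on the desk: white power adapter, 70 x 45 x 28 mm; origin at the centre of its underside. Leave it alone.
- switchbox: Bystander, loose on the desk: grey network switch, 75 x 120 x 26 mm; origin at the centre of its underside. Leave it alone.
- battery: Bystander, loose on the desk: black camera battery, 40 x 55 x 20 mm; origin at the centre of its underside. Leave it alone.
- mug: Bystander, loose on the desk: blue mug, 80 mm across, 90 mm tall; origin at the centre of its underside. Leave it alone.
Not all that is in view belongs to the job. Several things look just like the small: the one meant starts farthest from the robot's base. Several things have the shape of the medium; the one meant has the colours described above.

How it is judged (in metres and radians):
On the way, in this order (a step that is already met when the one before it is completed fails the run):
1. the white cradle hangs on the hook, let go, upright against the pad (z of large in the frame of stand between 0.077 and 0.083 m and y of large in the frame of stand between -0.004 and 0.004 m and x of large in the frame of stand between -0.04 and -0.008 m and angle between the x axis of large and the x axis of stand, either way round below 0.08 rad and contact force between the fingers and large below 0.1 N and linear speed of large below 0.02 m/s and angle between large's own z axis and vertical below 0.06 rad), for 0.2 s.
2. the blue cradle hangs on the hook, let go, nested home in the white one (all of step 1 and x of medium in the frame of large between -0.0125 and -0.0075 m and z of medium in the frame of large between 0.005 and 0.011 m and y of medium in the frame of large between -0.004 and 0.004 m and angle between the x axis of medium and the x axis of large, either way round below 0.08 rad and contact force between the fingers and medium below 0.1 N and linear speed of medium below 0.02 m/s and angle between medium's own z axis and vertical below 0.06 rad), for 0.2 s.
3. the orange cradle hangs on the hook, let go, nested home in the blue one (all of step 2 and x of small in the frame of medium between -0.0125 and -0.0075 m and z of small in the frame of medium between 0.005 and 0.011 m and y of small in the frame of medium between -0.004 and 0.004 m and angle between the x axis of small and the x axis of medium, either way round below 0.08 rad and contact force between the fingers and small below 0.1 N and linear speed of small below 0.02 m/s and angle between small's own z axis and vertical below 0.06 rad), for 0.2 s.
At the end, for the whole second after the job is handed in: White rests on the bar (height 3 mm, centred 4 mm) behind the lip; blue in white and orange in blue, each 10 mm in front of the one behind (2.5 mm) and 8 mm higher (3 mm), centred within 4 mm; all square within 0.08 rad, upright within 0.06 rad (only so when backed by the pad), still, let go (all of step 3); the robot touches nothing.
It fails at once if the stand, its hook or its pad is pressed with more than 20 N (contact force between anything else and stand above 20 N).
It fails at once if a bystander is moved more than 25 mm (distance of any of lens, lens_cap, driver, adapter, switchbox, battery, mug from where it was at the start of the episode above 0.025 m).
It also fails if it takes over 72 s, if anything falls off the work surface, if the arm or the gripper's body presses on something with over 40 N, if the wrist force passes 120 N, or if a joint passes its speed limit or range.

## Robot

A 6-joint arm with a two-finger parallel gripper is mounted at the origin on the work surface. World frame = base frame: x ahead of the robot, y to its left, z up, the work surface at z = 0. Lengths are in mm, angles in degrees, forces in N, time in s.
With the tool pointing down it reaches from about 325 to 850 mm from the base axis. Payload 4.4 kg.
Tool frame: the origin (TCP) lies on the centre line of the jaws, within the pads' length; the fingertips stand 11 mm ahead of it and the grasp point (between the pads) lies 8 mm behind it; z points along the fingers, y is the line along which they close (so a half turn about z gives the same grasp; the last joint's range is limited). The gripper opens to 94 mm and grips with 3 to 60 N. Pads are 16 mm wide; open, the fingers measure 119 mm over their backs; the gripper's body (75 mm by 177 mm) begins 78 mm behind the grasp point.
Start: joints at [-72.164, 11.837, 88.321, -0, 79.842, -8.623], TCP at [256.186, -514.778, 216.447] pointing down, gripper open.
Joint ranges: [-156.59, 156.59], [-49.26, 127.26], [12.9, 141.05], [-63.56, 243.56], [4.71, 150.69], [-161.64, 161.64]. Speed limits (degrees/s): [159.86, 159.86, 180, 180, 180, 180].

## Interface

Orientations are given as [roll, pitch, yaw] about the fixed x, y, z axes, in that order (R = Rz(yaw) Ry(pitch) Rx(roll)).
In Python, from rig import r gives the robot as it stands. The module is installed in compiled form; this text tells all that it offers.
- The arm moves only by the tool apply_moves, never from a script. Its argument "steps" is a list of rows, each an object with "gripper": the opening, from -1 (shut) to 1 (fully open); "offset": the shift along the tool's x, y, z in m, a list of three; "dr": the turn, a rotation vector about the tool's x, y, z in degrees, a list of three. In form: [{"gripper": gripper, "offset": [tx, ty, tz], "dr": [rx, ry, rz]}, ...]. A call has 1 to 20 rows; each row is the pose to reach, as a shift and turn from the pose commanded when the call began, along the tool's axes at that moment; what a row does not reach only later rows make up. A row lasts 1/10 s, in which the tool goes at most 50 mm and 8.59 degrees, less where a joint would pass 70% of its speed; a pose out of reach is approached as far as the arm can. A call with a gripper value outside its range is refused whole. The fingers move at their own pace and stop on an object; "grip_force" is the grip in N (left out, the last holds). Time passes only in rows, so rows that repeat a pose let the fingers close. It gives the time, the measured TCP pose, the force, the opening and the grip force at its end, in the units of the state.
- r.observe(): the state, without advancing time (a new reading comes with each control period).
- r.get_image(name): name is "side" or "top"; returns the picture (480x640x3 uint8, red, green, blue); there is no depth.
- r.camera_model(name): a dict with "fx", "fy", "cx", "cy" (pixels), "world_to_cam" (4x4, takes a point from world to camera coordinates). Camera axes: x right, y up, looking along -z (the intrinsics and any distortion apply to the point x, -y, -z); pixel columns grow to the right and rows downward; lengths in mm; the calibration is good to about 2 mm. A picture is of the moment at which its call begins. camera_model takes no time and is no camera call.
- r.sign_off(): hands the job in; it is judged then, once.
The state is a dict: "t": time; "joint_positions": joint angles; "dq": joint speeds; "effort": joint torques, N m; "tcp_pos": TCP position; "eef_rot": TCP orientation; "force": force on the tool from outside, world axes, zero at the start; "wrist_torque": the same for the moment, N m; "grip_width": opening from 0.0 (shut) to 1.0 (fully open); "grip_force": force on a finger pad.
Only numpy, scipy, OpenCV 4.12 (cv2) and the standard library are available. Lean on these libraries where they do the work, as an engineer would, in place of code of your own. Each camera call takes 0.05 s, during which the arm holds its last target. There are 200 camera calls.

## Working session

There is one attempt and no reset: what is moved stays moved. The work goes in short steps, Python scripts to look and compute and a tool call to move; the robot and the scene stay as the last step left them, time stands still between calls to the robot, and variables do not carry over. Pictures are saved under pics/ and viewed, at most 10 in all, crops included, and the job is handed in when it is done.

Besides the shell and the picture viewer there is one more tool, called after ">>>" by a JSON object that holds its "method" and its "body", one argument or row to a line. apply_moves: Moves the arm, as the interface text tells. Its arguments: {"type":"object","properties":{"steps":{"type":"array"},"grip_force":{"type":"number"}},"required":["steps"]}

```bash
mkdir -p pics; python3 - <<'E'
from rig import r
import cv2
for n in("side","top"):
    cv2.imwrite(f"pics/{n}0.png",r.get_image(n)[:,:,::-1]); m=r.camera_model(n); print(n,m)
print(r.observe())
E
```

```text
side {'fx': 615.4848951976732, 'fy': 615.4848951976732, 'cx': 323.8428421373373, 'cy': 243.1639945385705, 'world_to_cam': array([[ 9.93082645e-01, -1.16878467e-01, -1.12376468e-02,
        -5.26395592e+02],
       [ 9.00461891e-02,  6.96665748e-01,  7.11722220e-01,
        -1.22218613e+02],
       [-7.53561184e-02, -7.07810892e-01,  7.02371124e-01,
        -1.45952551e+03],
       [ 0.00000000e+00,  0.00000000e+00,  0.00000000e+00,
         1.00000000e+00]])}
top {'fx': 464.612517969602, 'fy': 464.612517969602, 'cx': 322.6331053964091, 'cy': 242.2782239997424, 'world_to_cam': array([[-2.56343640e-02, -9.99661564e-01,  4.43126635e-03,
         1.61827496e+01],
       [ 9.97964060e-01, -2.53313738e-02,  5.85325252e-02,
        -5.41765750e+02],
       [-5.84004657e-02,  5.92268861e-03,  9.98275667e-01,
        -1.25577591e+03],
       [ 0.00000000e+00,  0.00000000e+00,  0.00000000e+00,
         1.00000000e+00]])}
{'t': 0.1, 'joint_positions': array([-7.21644488e+01,  1.18807982e+01,  8.83924713e+01, -6.82350086e-04,
        7.98414816e+01, -8.62284347e+00]), 'dq': array([ 0.00636835, -0.1542794 , -0.19078021,  0.02171143,  0.17943776,
       -0.00326308]), 'effort': array([-1.40300085e-04, -3.71869254e+01, -2.82293826e+01,  6.99312799e-02,
        3.12357454e-02, -6.80904532e-05]), 'tcp_pos': array([ 255.96870401, -514.12924871,  215.42699696]), 'eef_rot': array([-1.79886445e+02, -1.65407421e-02,  2.64584993e+01]), 'force': array([ 0.03499078, -0.08846793,  0.53667049]), 'wrist_torque': array([-0.0224878 ,  0.04217434,  0.00393596]), 'grip_force': 0.0, 'grip_width': 1.0006662802588624}
```

View pics/side0.png

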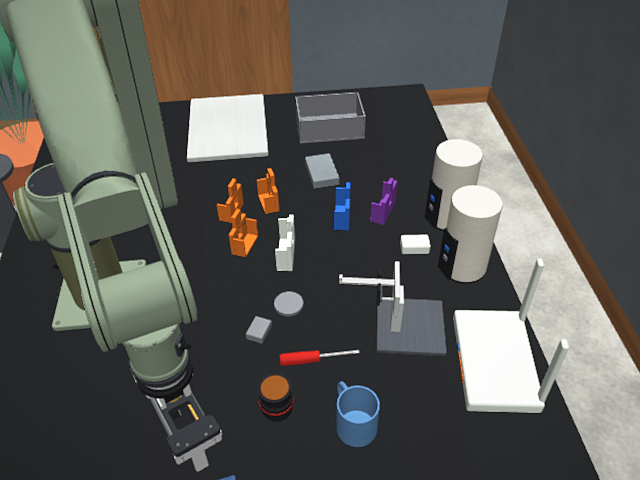

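View pics/top0.png

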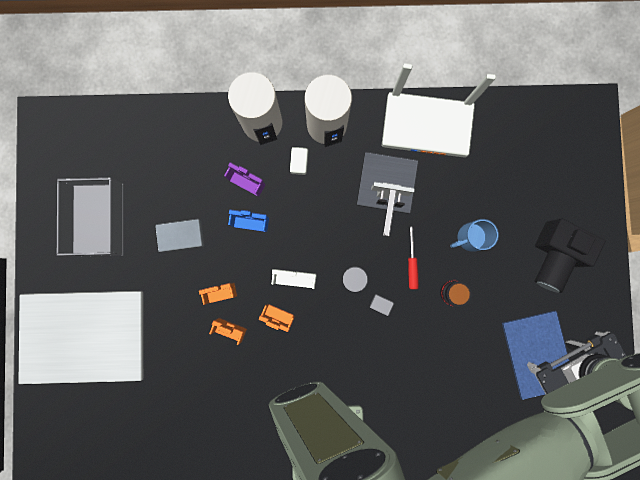

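Candidates: the orange look-alikes are at top px (217,294), (227,330) and (276,318), blue shape at (247,220) with a purple decoy at (243,178), and white at (293,279). The stand hook runs from (392,188) to (387,235). Next is one close crop.

```bash
cat > h.py <<'E'
import numpy as np, cv2
from rig import r
def proj(n,P):
    m=r.camera_model(n); P=np.atleast_2d(P); c=P@m["world_to_cam"][:3,:3].T+m["world_to_cam"][:3,3]
    return np.c_[m["cx"]+m["fx"]*c[:,0]/-c[:,2], m["cy"]-m["fy"]*c[:,1]/-c[:,2]]
def unproj(n,uv,z):
    m=r.camera_model(n); T=m["world_to_cam"]; R=T[:3,:3]; C=-R.T@T[:3,3]
    out=[]
    for u,v in np.atleast_2d(uv):
        d=R.T@np.array([(u-m["cx"])/m["fx"],-(v-m["cy"])/m["fy"],-1]); out.append(C+d*(z-C[2])/d[2])
    return np.array(out)
def crop(n,x0,y0,w,h,s,img=None):
    im=r.get_image(n)[:,:,::-1] if img is None else img
    return cv2.resize(np.ascontiguousarray(im[y0:y0+h,x0:x0+w]),None,fx=s,fy=s,interpolation=cv2.INTER_CUBIC)
E
python3 - <<'E'
from h import *
im=cv2.imread("pics/top0.png")
a=crop("top",195,155,130,190,3,im); b=crop("top",345,145,80,100,5,im)
o=np.zeros((600,800,3),np.uint8); o[:570,:390]=a; o[:500,400:]=b; cv2.imwrite("pics/c1.png",o)
im=cv2.imread("pics/side0.png")
a=crop("side",210,160,195,120,4,im); cv2.imwrite("pics/c2.png",a)
for p in[(217,294),(227,330),(276,318),(247,220),(293,279),(392,188)]: print(p,unproj("top",p,40),np.hypot(*unproj("top",p,40)[0][:2]))
E
```

```text
(217, 294) [[409.71491266 287.43890893  40.        ]] 500.48719865948254
(227, 330) [[313.97538291 262.11719731  40.        ]] 409.00607110724053
(276, 318) [[342.16844603 131.59492184  40.        ]] 366.6012396516031
(247, 220) [[605.77337768 204.38684194  40.        ]] 639.3241480336334
(293, 279) [[444.35231762  84.16802246  40.        ]] 452.2535109688073
(392, 188) [[ 682.86103494 -188.85592189   40.        ]] 708.4954144316818
```

View pics/c1.png

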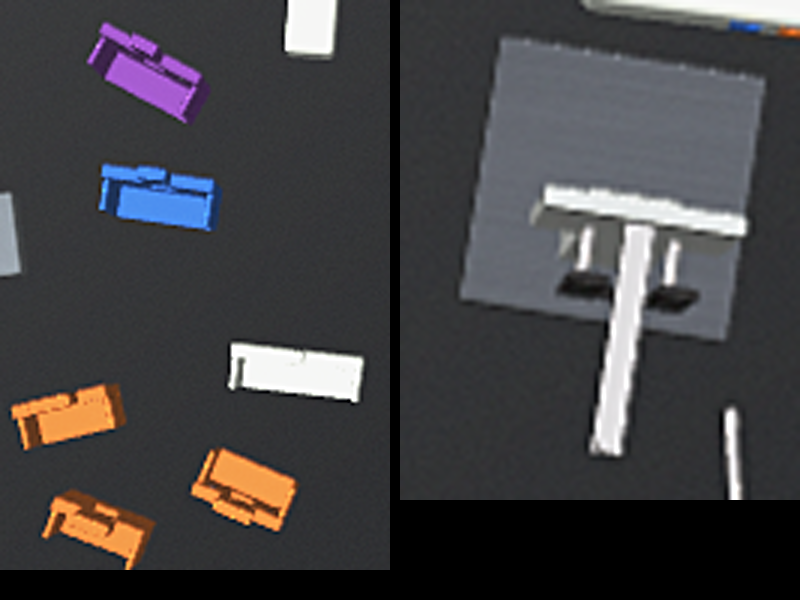

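View pics/c2.png

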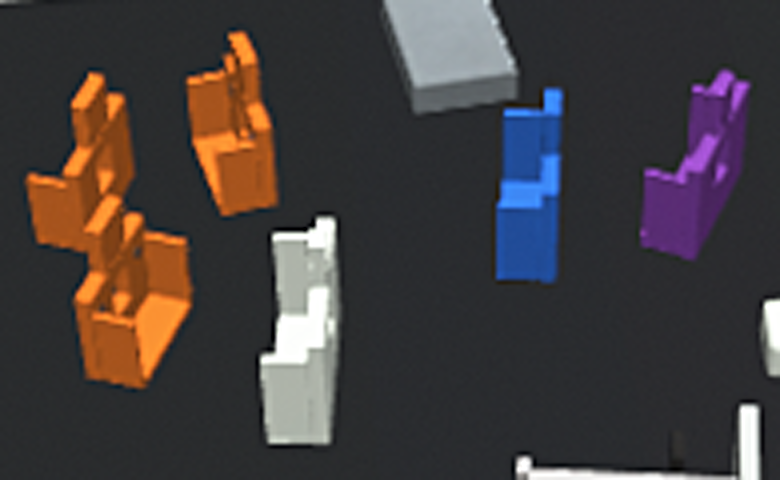

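```bash
cat > fit.py <<'E'
from h import *
from scipy.optimize import minimize
def cradle(w,h,tw):
    s=w/2
    return [(-10,0,-s,s,0,h),(-10,0,-tw/2,tw/2,h,h+36),(-38,-10,s-5,s,0,h),(-38,-10,-s,-s+5,0,h),(-38,-10,-s,s,0,5)]
def stand(t=10): return [(0,t,-50,50,0,160),(-115,0,-7,7,144,150),(-115,-109,-5,5,150,160)]
GEO=dict(large=cradle(112,84,14),medium=cradle(97,76,24),small=cradle(82,68,34))
def boxpts(b,p,z0=0):
    x,y,z=np.meshgrid(b[:2],b[2:4],b[4:6]); q=np.c_[x.ravel(),y.ravel(),z.ravel()]
    c,s=np.cos(p[2]),np.sin(p[2])
    return np.c_[p[0]+c*q[:,0]-s*q[:,1],p[1]+s*q[:,0]+c*q[:,1],q[:,2]+z0]
def mask(n,boxes,p,roi,S=4,z0=0):
    x0,y0,w,h=roi; m=np.zeros((h*S,w*S),np.uint8)
    for b in boxes:
        uv=proj(n,boxpts(b,p,z0)); uv=(uv+.5-[x0,y0])*S-.5
        cv2.fillConvexPoly(m,cv2.convexHull(np.round(uv*16).astype(np.int32)),255,shift=4)
    return cv2.resize(m,(w,h),interpolation=cv2.INTER_AREA)/255.
def fit(boxes,p0,obs,z0=0):
    # obs: list of (cam, roi, mask float)
    g=lambda a:cv2.GaussianBlur(a,(0,0),1.)
    ob=[(n,roi,g(m.astype(float))) for n,roi,m in obs]
    sc=np.array([10,10,.1])
    f=lambda v:sum(((g(mask(n,boxes,p0+v*sc,roi,z0=z0))-m)**2).sum() for n,roi,m in ob)
    best=None
    for a in(-1.5,0,1.5):
        s=minimize(f,[0,0,a],method="Nelder-Mead",options=dict(initial_simplex=np.array([[0,0,a],[1,0,a],[0,1,a],[0,0,a+1]]),xatol=.005,fatol=.01,maxiter=200))
        if best is None or s.fun<best.fun: best=s
    tot=sum((m**2).sum() for *_,m in ob)
    return p0+best.x*sc, best.fun/tot
E
python3 - <<'E'
from fit import *
T=cv2.imread("pics/top0.png"); Sd=cv2.imread("pics/side0.png")
def hsv(im,roi):
    x,y,w,h=roi; return cv2.cvtColor(im[y:y+h,x:x+w],cv2.COLOR_BGR2HSV)
def m(im,roi,k):
    a=hsv(im,roi).astype(int); H,S,V=a[...,0],a[...,1],a[...,2]
    return {'o':(S>120)&(V>40)&(H<22),'b':(S>120)&(V>40)&(H>95)&(H<122),'w':(V>100)&(S<60)}[k]
jobs=dict(large=([444,84,0],'w',(260,255,70,45),(265,205,40,75)),
 medium=([606,204,0],'b',(215,195,65,45),(325,175,35,62)),
 small=([410,287,.2],'o',(190,275,55,36),(252,162,34,56)))
for k,(p,c,rt,rs) in jobs.items():
    ob=[("top",rt,m(T,rt,c)),("side",rs,m(Sd,rs,c))]
    for o in (ob,ob[:1],ob[1:]):
        q,e=fit(GEO[k],np.array(p,float),o); print(k,q[:2].round(1),np.degrees(q[2]).round(2),round(e,3))
rt=(365,174,58,68);rs=(332,255,80,85)
mt=m(T,rt,'w'); ms=m(Sd,rs,'w')
cv2.imwrite("pics/ms.png",np.hstack([cv2.resize((a*255).astype(np.uint8),(400,400),interpolation=0) for a in(mt,ms)]))
for t in(6,10,14):
  for o in ([("top",rt,mt),("side",rs,ms)],[("top",rt,mt)],[("side",rs,ms)]):
    q,e=fit(stand(t),np.array([690,-185,-.1]),o); print(t,q[:2].round(1),np.degrees(q[2]).round(2),round(e,3))
E
```

```text
Traceback (most recent call last):
  File "fit.py", line 26, in fit
    s=minimize(f,[0,0,a],method="Nelder-Mead",options=dict(initial_simplex=np.array([[0,0,a],[1,0,a],[0,1,a],[0,0,a+1]]),xatol=.005,fatol=.01,maxiter=200))
  File "fit.py", line 23, in <lambda>
    f=lambda v:sum(((g(mask(n,boxes,p0+v*sc,roi,z0=z0))-m)**2).sum() for n,roi,m in ob)
               ~~~^^^^^^^^^^^^^^^^^^^^^^^^^^^^^^^^^^^^^^^^^^^^^^^^^^^^^^^^^^^^^^^^^^^^^
  File "fit.py", line 23, in <genexpr>
    f=lambda v:sum(((g(mask(n,boxes,p0+v*sc,roi,z0=z0))-m)**2).sum() for n,roi,m in ob)
                       ~~~~^^^^^^^^^^^^^^^^^^^^^^^^^^^
  File "fit.py", line 15, in mask
    uv=proj(n,boxpts(b,p,z0)); uv=(uv+.5-[x0,y0])*S-.5
  File "h.py", line 4, in proj
    m=r.camera_model(n); P=np.atleast_2d(P); c=P@m["world_to_cam"][:3,:3].T+m["world_to_cam"][:3,3]
ValueError: time passes only in moves, steps and waits
```

```bash
sed -i 's/^from rig import r$/from rig import r\nCM={n:r.camera_model(n) for n in ("side","top")}/; s/m=r.camera_model(n)/m=CM[n]/' h.py
cat > f1.py <<'E'
from fit import *
T=cv2.imread("pics/top0.png"); Sd=cv2.imread("pics/side0.png")
def m(im,roi,k):
    x,y,w,h=roi; a=cv2.cvtColor(im[y:y+h,x:x+w],cv2.COLOR_BGR2HSV).astype(int); H,S,V=a[...,0],a[...,1],a[...,2]
    return {'o':(S>120)&(V>40)&(H<22),'b':(S>120)&(V>40)&(H>95)&(H<122),'w':(V>100)&(S<60)}[k]
if __name__=="__main__":
  jobs=dict(large=([444,84,0],'w',(260,255,70,45),(265,205,40,75)),
   medium=([606,204,0],'b',(215,195,65,45),(325,175,35,62)),
   small=([410,287,.2],'o',(190,275,55,36),(252,162,34,56)))
  for k,(p,c,rt,rs) in jobs.items():
    ob=[("top",rt,m(T,rt,c)),("side",rs,m(Sd,rs,c))]
    for o in (ob,ob[:1],ob[1:]):
        q,e=fit(GEO[k],np.array(p,float),o); print(k,q[:2].round(1),np.degrees(q[2]).round(2),round(e,3))
  rt=(365,174,58,68);rs=(332,255,80,85)
  mt=m(T,rt,'w'); ms=m(Sd,rs,'w')
  cv2.imwrite("pics/ms.png",np.hstack([cv2.resize((a*255).astype(np.uint8),(400,400),interpolation=0) for a in(mt,ms)]))
  for t in(6,10,14):
   for o in ([("top",rt,mt),("side",rs,ms)],[("top",rt,mt)],[("side",rs,ms)]):
    q,e=fit(stand(t),np.array([690,-185,-.1]),o); print(t,q[:2].round(1),np.degrees(q[2]).round(2),round(e,3))
E
python3 f1.py
```

```text
large [462.6  77.4] -7.5 0.037
large [464.1  78.7] -8.51 0.012
large [461.3  73.7] -7.59 0.029
medium [621.7 195.7] -9.5 0.031
medium [623.  197.1] -9.61 0.008
medium [620.1 191.1] -9.06 0.031
small [429.4 287.4] 12.02 0.035
small [430.7 289.3] 12.15 0.009
small [428.5 283.1] 12.3 0.026
6 [ 669.6 -171.5] -5.87 0.6
6 [ 691.6 -177.9] -9.54 0.448
6 [ 667.4 -172.6] -5.26 0.551
10 [ 667.6 -171.9] -6.41 0.572
10 [ 689.8 -177.1] -9.23 0.431
10 [ 664.1 -173.6] -6.5 0.53
14 [ 665.5 -172.1] -7.34 0.547
14 [ 687.7 -177. ] -9.54 0.421
14 [ 661.4 -174.2] -7.41 0.516
```

View pics/ms.png

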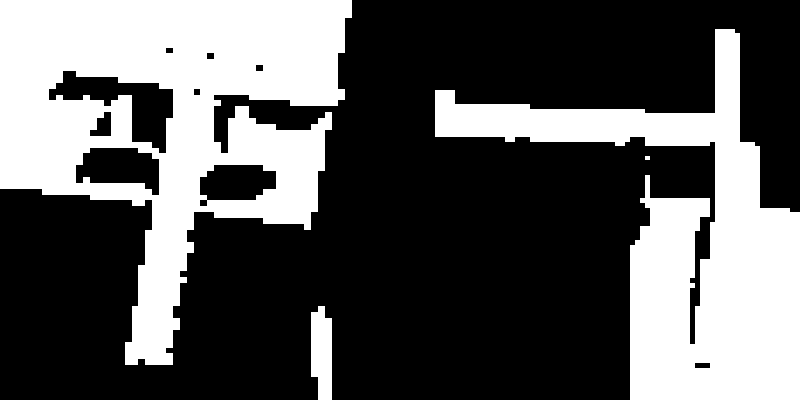

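```bash
cat > f2.py <<'E'
from f1 import *
rt=(365,174,58,68);rs=(332,255,80,85)
def wm(im,roi,v):
    x,y,w,h=roi; return im[y:y+h,x:x+w].min(2)>v
mt=wm(T,rt,150); mt[:,45:]&=(np.arange(68)<20)[:,None]; 
ms=wm(Sd,rs,130)
cv2.imwrite("pics/ms2.png",np.hstack([cv2.resize((a*255).astype(np.uint8),(400,400),interpolation=0) for a in(mt,ms)]))
for t in(6,8,10,12):
   top=[(0,t,-50,50,159,160)]+stand()[1:]; 
   for o,g in (([("top",rt,mt)],top),([("side",rs,ms)],stand(t))):
    q,e=fit(g,np.array([690,-177,-.15]),o); print(t,q[:2].round(1),np.degrees(q[2]).round(2),round(e,3))
E
python3 f2.py
```

```text
6 [ 701.1 -178.2] -8.88 0.677
6 [ 704.7 -190.9] -14.84 0.831
8 [ 701.5 -177.9] -8.54 0.677
8 [ 704.7 -190.1] -14.44 0.831
10 [ 700.9 -177.5] -8.26 0.677
10 [ 704.7 -190.1] -14.44 0.831
12 [ 700.3 -176.6] -7.89 0.677
12 [ 704.7 -190.1] -14.44 0.831
```

View pics/ms2.png

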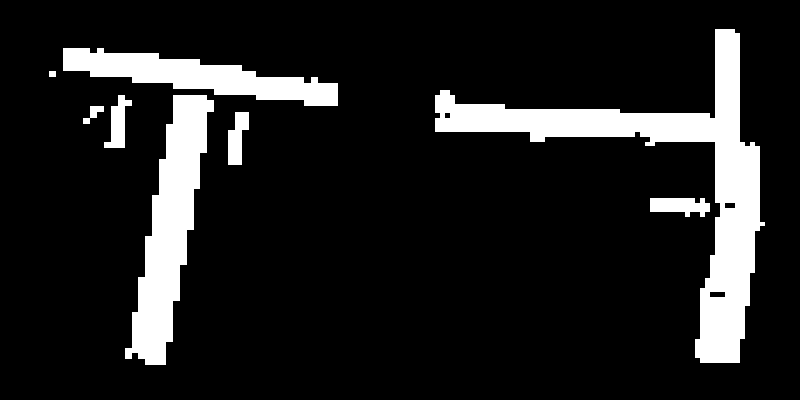

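```bash
cat >> f2.py <<'E'
a=unproj("top",[(392.2,189.7),(386.2,235.1)],150); print(a); d=a[0]-a[1]; print(np.linalg.norm(d),np.degrees(np.arctan2(d[1],d[0])))
b=unproj("top",[(365+68/6.9-.5,174+60/5.88-.5),(365+335/6.9-.5,174+94/5.88-.5)],160); print(b, np.linalg.norm(b[0]-b[1]))
p0=np.array([a[0][0],a[0][1],np.arctan2(d[1],d[0])])
for t in(4,6,8,10):
   top=[(0,t,-50,50,159,160)]+stand()[1:]; 
   for o,g in (([("top",rt,mt)],top),([("side",rs,ms)],stand(t))):
    q,e=fit(g,p0,o); print(t,q[:2].round(1),np.degrees(q[2]).round(2),round(e,3))
E
python3 f2.py | tail -12
```

```text
[ 547.82008735 -153.0729433   150.        ]]
113.33280804777883 -9.43295178569214
[[ 673.79364104 -126.90323352  160.        ]
 [ 657.18807529 -221.05471855  160.        ]] 95.60463872805668
4 [ 664.  -173.9] -10.81 0.142
4 [ 667.9 -173.5] -7.2 0.198
6 [ 662.9 -173.8] -10.9 0.094
6 [ 666.9 -173. ] -7.53 0.201
8 [ 662.1 -173.3] -10.63 0.068
8 [ 664.9 -174.9] -8.86 0.204
10 [ 661.  -173.1] -10.72 0.062
10 [ 663.8 -175.6] -9.76 0.215
```

>>> {"method": "apply_moves", "body": {
  "steps": [
    {"gripper": 0.2, "offset": [0.4439, -0.4402, 0.0164], "dr": [0, 0, 34.6]},
    {"gripper": 0.2, "offset": [0.4439, -0.4402, 0.0164], "dr": [0, 0, 34.6]},
    {"gripper": 0.2, "offset": [0.4439, -0.4402, 0.0164], "dr": [0, 0, 34.6]},
    {"gripper": 0.2, "offset": [0.4439, -0.4402, 0.0164], "dr": [0, 0, 34.6]},
    {"gripper": 0.2, "offset": [0.4439, -0.4402, 0.0164], "dr": [0, 0, 34.6]},
    {"gripper": 0.2, "offset": [0.4439, -0.4402, 0.0164], "dr": [0, 0, 34.6]},
    {"gripper": 0.2, "offset": [0.4439, -0.4402, 0.0164], "dr": [0, 0, 34.6]},
    {"gripper": 0.2, "offset": [0.4439, -0.4402, 0.0164], "dr": [0, 0, 34.6]},
    {"gripper": 0.2, "offset": [0.4439, -0.4402, 0.0164], "dr": [0, 0, 34.6]},
    {"gripper": 0.2, "offset": [0.4439, -0.4402, 0.0164], "dr": [0, 0, 34.6]},
    {"gripper": 0.2, "offset": [0.4439, -0.4402, 0.0164], "dr": [0, 0, 34.6]},
    {"gripper": 0.2, "offset": [0.4439, -0.4402, 0.0164], "dr": [0, 0, 34.6]},
    {"gripper": 0.2, "offset": [0.4439, -0.4402, 0.0164], "dr": [0, 0, 34.6]},
    {"gripper": 0.2, "offset": [0.4439, -0.4402, 0.0164], "dr": [0, 0, 34.6]},
    {"gripper": 0.2, "offset": [0.4439, -0.4402, 0.0164], "dr": [0, 0, 34.6]},
    {"gripper": 0.2, "offset": [0.4439, -0.4402, 0.0164], "dr": [0, 0, 34.6]},
    {"gripper": 0.2, "offset": [0.4439, -0.4402, 0.0164], "dr": [0, 0, 34.6]},
    {"gripper": 0.2, "offset": [0.4439, -0.4402, 0.0164], "dr": [0, 0, 34.6]}
  ]
}}

```text
t: 1.9
tcp_pos: [457.3, 76.0, 200.1]
eef_rot: [180.0, -0.0, -8.3]
force: [-0.4, -0.1, 0.3]
grip_width: 0.596
grip_force: 0.0
```

```bash
python3 - <<'E'
from h import *
im=r.get_image("side")[:,:,::-1]; s=r.observe(); print(s["tcp_pos"],s["eef_rot"],s["force"],s["t"])
im=np.ascontiguousarray(im); roi=(235,130,100,150)
c=crop("side",*roi,4,im); 
p=s["tcp_pos"]
R=np.radians(s["eef_rot"][2]); ty=np.array([np.sin(R),-np.cos(R),0])
from fit import GEO,boxpts
for q in [p+[0,0,-11]+k*ty for k in(-28,0,28)]+[p]: 
    u=(proj("side",q)[0]+.5-roi[:2])*4-.5; cv2.circle(c,tuple(u.astype(int)),3,(0,0,255),1)
uv=proj("side",boxpts((-10,0,-7,7,119.9,120),[462.6,77.4,np.radians(-8)])); 
for q in uv: cv2.circle(c,tuple(((q+.5-roi[:2])*4).astype(int)),2,(0,255,0),1)
cv2.imwrite("pics/c3.png",c)
E
```

```text
[457.39027096  76.1326     200.12278586] [ 1.79996110e+02 -9.02188563e-03 -8.25059779e+00] [ 0.82069747  1.0144697  -0.13103341] 1.95
```

View pics/c3.png

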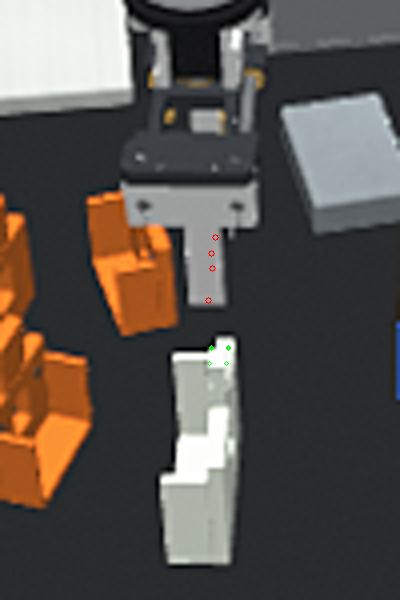

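The gripper finger tip at crop (206,303) matches its projection (208,300), so the side calibration is good. The white tab at (228,345) sits right of the fitted marks, so I'll check the fit numerically.

```bash
cat > f3.py <<'E'
from f1 import *
def fit4(boxes,p0,o):
    g=lambda a:cv2.GaussianBlur(a,(0,0),.8); n,roi,mm=o; mm=g(mm.astype(float)); sc=np.array([10,10,.1,10])
    f=lambda v:((g(mask(n,boxes,p0[:3]+v[:3]*sc[:3],roi,z0=v[3]*10))-mm)**2).sum()
    s=minimize(f,np.zeros(4),method="Powell",options=dict(xtol=.003,ftol=1e-5)); 
    d=g(mask(n,boxes,p0[:3]+s.x[:3]*sc[:3],roi,z0=s.x[3]*10))-mm
    return p0+s.x*sc,s.fun/(mm**2).sum(),d
jobs=dict(large=([461,74,-.14,0],'w',(260,255,70,45),(265,205,40,75)),
 medium=([620,191,-.16,0],'b',(215,195,65,45),(325,175,35,62)),
 small=([428.5,283,.21,0],'o',(190,275,55,36),(252,162,34,56)))
for k,(p,c,rt,rs) in jobs.items():
  for o in(("side",rs,m(Sd,rs,c)),("top",rt,m(T,rt,c))):
    q,e,d=fit4(GEO[k],np.array(p,float),o); print(k,o[0],q.round(2),round(e,4))
    ys,xs=np.where(abs(d)>.35); print(len(ys),[(int(x+o[1][0]),int(y+o[1][1]),round(float(d[y,x]),1)) for x,y in list(zip(xs,ys))[:12]])
E
python3 f3.py
```

```text
large side [ 4.6133e+02  7.3500e+01 -1.3000e-01  1.8000e-01] 0.0346
67 [(289, 214, -0.4), (290, 214, -0.6), (291, 214, -0.6), (292, 214, -0.5), (278, 215, 0.4), (279, 215, 0.5), (280, 215, 0.5), (281, 215, 0.5), (282, 215, 0.5), (283, 215, 0.5), (284, 215, 0.5), (285, 215, 0.5)]
large top [ 4.6392e+02  7.8930e+01 -1.4000e-01 -1.1700e+00] 0.0151
13 [(272, 269, -0.4), (275, 275, 0.4), (275, 276, 0.5), (275, 277, 0.5), (275, 278, 0.5), (274, 279, 0.4), (275, 279, 0.6), (274, 280, 0.6), (275, 280, 0.7), (274, 281, 0.7), (275, 281, 0.6), (274, 282, 0.5)]
medium side [ 6.2005e+02  1.9106e+02 -1.6000e-01 -2.0000e-02] 0.0374
47 [(347, 182, -0.4), (348, 182, -0.4), (349, 182, -0.5), (350, 182, -0.4), (336, 184, 0.4), (337, 184, 0.5), (338, 184, 0.5), (339, 184, 0.5), (340, 184, 0.4), (341, 184, 0.4), (342, 184, 0.4), (343, 184, 0.4)]
medium top [ 6.2245e+02  1.9659e+02 -1.7000e-01  3.8500e+00] 0.0112
7 [(228, 217, 0.4), (228, 218, 0.5), (228, 219, 0.5), (228, 220, 0.5), (227, 221, 0.4), (228, 221, 0.5), (268, 224, 0.4)]
small side [4.2849e+02 2.8302e+02 2.2000e-01 7.0000e-02] 0.0315
41 [(267, 168, -0.5), (268, 168, -0.5), (269, 168, -0.4), (270, 168, -0.4), (267, 169, -0.4), (266, 173, -0.4), (267, 173, -0.4), (261, 175, 0.4), (262, 175, 0.5), (263, 175, 0.6), (264, 175, 0.7), (265, 175, 0.5)]
small top [ 4.3077e+02  2.8917e+02  2.1000e-01 -2.0000e-02] 0.0128
8 [(200, 296, 0.4), (200, 297, 0.4), (200, 298, 0.4), (201, 298, 0.5), (201, 299, 0.5), (201, 300, 0.5), (201, 301, 0.4), (202, 303, 0.4)]
```

```bash
cat > f4.py <<'E'
from f1 import *
jobs=dict(large=([461,75,-.14],'w',(260,255,70,45),(265,205,40,75),84),
 medium=([620,192,-.16],'b',(215,195,65,45),(325,175,35,62),76),
 small=([428.5,285,.21],'o',(190,275,55,36),(252,162,34,56),68))
for k,(p,c,rt,rs,H) in jobs.items():
  for o in(("side",rs,m(Sd,rs,c)),("top",rt,m(T,rt,c))):
   for hh in (0,-4,-8,-12,-20):
    g=[list(b) for b in GEO[k]]; g[2][5]=g[3][5]=H+hh
    q,e=fit(g,np.array(p,float),[o]); print(k,o[0],hh,q[:2].round(1),np.degrees(q[2]).round(1),round(e,4))
E
python3 f4.py
```

```text
large side 0 [461.3  73.8] -7.6 0.029
large side -4 [461.2  74.5] -7.6 0.014
large side -8 [461.3  76.1] -7.6 0.0053
large side -12 [461.3  76.8] -7.7 0.0029
large side -20 [461.3  79.2] -7.8 0.0152
large top 0 [464.1  78.8] -8.5 0.0117
large top -4 [464.2  79.1] -8.4 0.0114
large top -8 [464.2  79.1] -8.4 0.0111
large top -12 [464.2  79.2] -8.4 0.011
large top -20 [464.   79.3] -8.6 0.0113
medium side 0 [620.1 190.7] -9.0 0.0309
medium side -4 [620.3 192.5] -9.1 0.0175
medium side -8 [620.4 193.1] -9.9 0.0093
medium side -12 [620.6 194.8] -9.8 0.0081
medium side -20 [620.4 197.2] -8.4 0.0256
medium top 0 [623.  197.1] -9.6 0.0081
medium top -4 [622.9 197.5] -9.5 0.0062
medium top -8 [623.  197.8] -9.5 0.0051
medium top -12 [623. 198.] -9.6 0.0044
medium top -20 [623.1 198.5] -9.5 0.0046
small side 0 [428.5 283. ] 12.3 0.0262
small side -4 [428.3 283.7] 12.6 0.0135
small side -8 [428.2 285.5] 12.7 0.0058
small side -12 [428. 287.] 12.8 0.0038
small side -20 [427.5 289.1] 12.7 0.0196
small top 0 [430.7 289.2] 12.1 0.0094
small top -4 [430.6 289.3] 12.1 0.0066
small top -8 [430.5 289.9] 11.9 0.0049
small top -12 [430.3 290. ] 12.0 0.0042
small top -20 [430.1 291.2] 12.0 0.0058
```

```bash
python3 - <<'E'
from f1 import *
rs=(265,205,40,75); o=m(Sd,rs,'w'); g=[list(b) for b in GEO["large"]]; g[2][5]=g[3][5]=72
M=mask("side",g,[461.3,76.8,np.radians(-7.7)],rs)
for i in range(7,40,3): 
    a=np.where(o[i])[0]; b=np.where(M[i]>.5)[0]; print(i+205,[x.min()+265 for x in(a,b) if len(x)],[x.max()+265 for x in(a,b) if len(x)])
print(proj("side",boxpts((-10,0,-7,7,119.9,120),[461.3,76.8,np.radians(-7.7)])).round(1)[::2])
E
```

```text
212 [] []
215 [np.int64(289), np.int64(289)] [np.int64(293), np.int64(293)]
218 [np.int64(278), np.int64(278)] [np.int64(293), np.int64(293)]
221 [np.int64(278), np.int64(278)] [np.int64(293), np.int64(293)]
224 [np.int64(279), np.int64(278)] [np.int64(293), np.int64(293)]
227 [np.int64(279), np.int64(279)] [np.int64(293), np.int64(293)]
230 [np.int64(279), np.int64(279)] [np.int64(293), np.int64(293)]
233 [np.int64(279), np.int64(279)] [np.int64(294), np.int64(294)]
236 [np.int64(280), np.int64(279)] [np.int64(294), np.int64(294)]
239 [np.int64(279), np.int64(280)] [np.int64(294), np.int64(294)]
242 [np.int64(279), np.int64(279)] [np.int64(293), np.int64(294)]
[[286.4 220.7]
 [290.6 220.7]
 [286.8 216.7]
 [291.  216.7]]
```

>>> {"method": "apply_moves", "body": {
  "grip_force": 25,
  "steps": [
    {"gripper": 0.2, "offset": [0, -0.0017, 0.04], "dr": [0, 0, 0]},
    {"gripper": 0.2, "offset": [0, -0.0017, 0.08], "dr": [0, 0, 0]},
    {"gripper": 0.2, "offset": [0, -0.0017, 0.099], "dr": [0, 0, 0]},
    {"gripper": 0.2, "offset": [0, -0.0017, 0.099], "dr": [0, 0, 0]},
    {"gripper": -1, "offset": [0, -0.0017, 0.099], "dr": [0, 0, 0]},
    {"gripper": -1, "offset": [0, -0.0017, 0.099], "dr": [0, 0, 0]},
    {"gripper": -1, "offset": [0, -0.0017, 0.099], "dr": [0, 0, 0]},
    {"gripper": -1, "offset": [0, -0.0017, 0.099], "dr": [0, 0, 0]},
    {"gripper": -1, "offset": [0, -0.0017, 0.099], "dr": [0, 0, 0]},
    {"gripper": -1, "offset": [0, -0.0017, 0.099], "dr": [0, 0, 0]},
    {"gripper": -1, "offset": [0, -0.0017, 0.099], "dr": [0, 0, 0]},
    {"gripper": -1, "offset": [0, -0.0017, 0.099], "dr": [0, 0, 0]}
  ]
}}

```text
t: 3.15
tcp_pos: [458.1, 78.6, 101.5]
eef_rot: [180.0, -0.0, -8.1]
force: [-0.6, -1.1, 2.9]
grip_width: 0.146
grip_force: 25.0
```

>>> {"method": "apply_moves", "body": {
  "steps": [
    {"gripper": -1, "offset": [0, 0, -0.03], "dr": [0, 0, 0]},
    {"gripper": -1, "offset": [0, 0, -0.06], "dr": [0, 0, 0]},
    {"gripper": -1, "offset": [0.01, 0.03, -0.08], "dr": [0, 0, 1]},
    {"gripper": -1, "offset": [0.025, 0.065, -0.096], "dr": [0, 0, 1.5]},
    {"gripper": -1, "offset": [0.04, 0.105, -0.096], "dr": [0, 0, 2]},
    {"gripper": -1, "offset": [0.055, 0.145, -0.096], "dr": [0, 0, 2]},
    {"gripper": -1, "offset": [0.07, 0.185, -0.096], "dr": [0, 0, 2]},
    {"gripper": -1, "offset": [0.0838, 0.2161, -0.096], "dr": [0, 0, 2]},
    {"gripper": -1, "offset": [0.0838, 0.2161, -0.096], "dr": [0, 0, 2]},
    {"gripper": -1, "offset": [0.0838, 0.2161, -0.096], "dr": [0, 0, 2]},
    {"gripper": -1, "offset": [0.0838, 0.2161, -0.096], "dr": [0, 0, 2]}
  ]
}}

```text
t: 4.25
tcp_pos: [509.3, -145.8, 196.2]
eef_rot: [-179.9, 0.1, -10.1]
force: [-0.4, -0.2, -1.5]
grip_width: 0.149
grip_force: 25.0
```

```bash
python3 - <<'E'
from h import *
a=r.get_image("side")[:,:,::-1]; b=r.get_image("top")[:,:,::-1]; s=r.observe(); print(s["tcp_pos"],s["eef_rot"],s["force"],s["t"])
cv2.imwrite("pics/side1.png",a);cv2.imwrite("pics/top1.png",b)
o=np.zeros((600,800,3),np.uint8)
ca=crop("side",310,210,100,150,4,a); cb=crop("top",345,160,100,100,4,b); o[:,:400]=ca; o[:400,400:]=cb
cv2.imwrite("pics/c4.png",o)
E
```

```text
[ 509.61433347 -145.59998404  196.66638945] [-1.79964305e+02  5.31259852e-02 -1.00510774e+01] [ 0.43761659  0.14638727 -1.19492824] 4.35
```

View pics/c4.png

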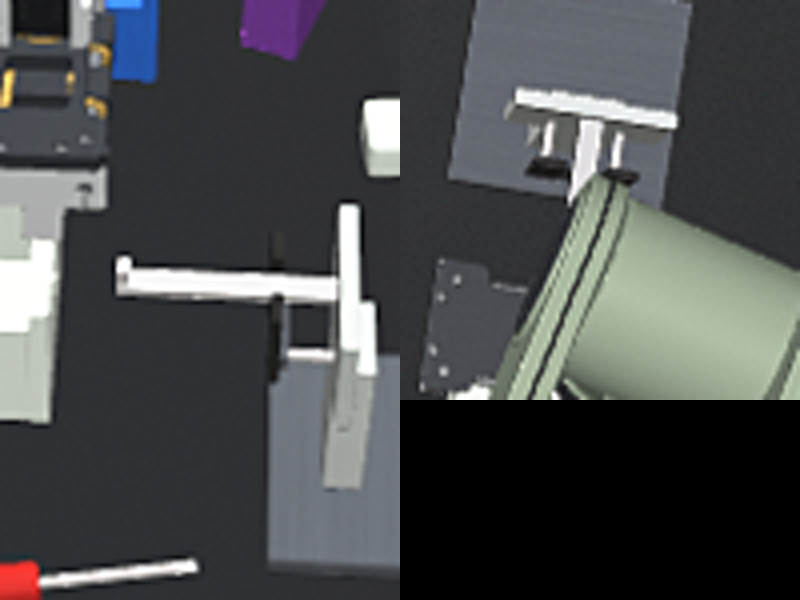

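```bash
cat > f5.py <<'E'
from f1 import *
S1=cv2.imread("pics/side1.png")
g=[list(b) for b in GEO["large"]]; g[2][5]=g[3][5]=72
tcp=np.array([509.6,-145.7]); x=np.array([np.cos(np.radians(-10.05)),np.sin(np.radians(-10.05))]); print("expect",tcp+5*x)
for v in (100,130):
  rs=(270,264,62,66); o=(S1[264:330,270:332].min(2)>v)
  for z in (95,96): q,e=fit(g,np.array([514,-147,-.17]),[("side",rs,o)],z0=z); print(q[:2].round(1),np.degrees(q[2]).round(1),round(e,4))
# stand, side: lip+bar only, and board
rs=(332,255,66,36); o=(S1[255:291,332:398].min(2)>130)
for p0 in ([664,-175,-.17],):
  for bx in (stand(8),stand(10)):
    gg=[list(b) for b in bx]; q,e=fit(gg,np.array(p0),[("side",rs,o)]); print("stand",q[:2].round(1),np.degrees(q[2]).round(1),round(e,4), q[:2]-112*np.array([np.cos(q[2]),np.sin(q[2])]))
print(unproj("side",[(340.6,275.3)],160), unproj("top",[(386.5,234.3)],160))
cv2.imwrite("pics/c5.png",cv2.resize(np.hstack([o*255,]).astype(np.uint8),None,fx=8,fy=8,interpolation=0))
E
python3 f5.py; python3 - <<'E'
import cv2
a=cv2.imread("pics/side1.png")[272:288,336:352].min(2); print(a)
E
```

```text
expect [ 514.52327921 -146.57253759]
[ 511.9 -147.2] -10.7 0.3544
[ 511.8 -148.2] -10.6 0.3544
[ 511.8 -146.7] -10.9 0.3475
[ 511.8 -147.5] -10.8 0.3475
stand [ 660.1 -176.5] -11.4 0.0995 [ 550.33957857 -154.38057595]
stand [ 660.1 -176.5] -11.4 0.0995 [ 550.33957857 -154.38057595]
[[ 548.71668177 -154.79845074  160.        ]] [[ 549.04431563 -152.43225473  160.        ]]
[[ 46  45  46  45  43  42  43  46  46  48  47  47  47  47  46  46]
 [ 47  46  43  33  26  25  33  42  46  46  46  47  47  47  47  47]
 [ 47  45  33 119 181 214 129  31  43  46  46  47  46  48  47  45]
 [ 47  43  24 193 255 255 219  17  35  41  41  41  42  41  42  43]
 [ 46  40  19 221 255 255 208  36  39  33  32  25  20  19  19  20]
 [ 46  43  19 255 255 255 229 182 184 182 182 180 179 198 202 200]
 [ 47  43  23 170 182 168 244 255 255 255 255 255 255 255 255 255]
 [ 47  43  28 132 146 126 239 252 248 248 247 247 247 246 247 247]
 [ 45  43  27 148 163 155 246 255 251 250 249 249 249 249 248 248]
 [ 48  44  27 171 195 204 246 253 251 252 253 253 253 254 254 254]
 [ 46  44  29 160 189 186 187 199 205 224 233 236 239 245 247 249]
 [ 47  46  36 121 139 135 131 129 131 130 129 130 130 131 120 115]
 [ 47  45  41  36  31  24  20  21  44  53  52  56  61  66  77  81]
 [ 47  46  46  45  44  44  44  43  42  43  42  41  39  38  38  39]
 [ 47  46  48  47  46  46  47  48  47  47  46  46  45  46  46  44]
 [ 47  46  46  47  47  46  46  47  47  46  47  47  48  48  47  47]]
```

>>> {"method": "apply_moves", "body": {
  "steps": [
    {"gripper": -1, "offset": [0, 0.0009, 0], "dr": [0, 0, 0]},
    {"gripper": -1, "offset": [0.008, 0.0009, 0], "dr": [0, 0, 0]},
    {"gripper": -1, "offset": [0.016, 0.0009, 0], "dr": [0, 0, 0]},
    {"gripper": -1, "offset": [0.024, 0.0009, 0], "dr": [0, 0, 0]},
    {"gripper": -1, "offset": [0.032, 0.0009, 0], "dr": [0, 0, 0]},
    {"gripper": -1, "offset": [0.04, 0.0009, 0], "dr": [0, 0, 0]},
    {"gripper": -1, "offset": [0.048, 0.0009, 0], "dr": [0, 0, 0]},
    {"gripper": -1, "offset": [0.056, 0.0009, 0], "dr": [0, 0, 0]},
    {"gripper": -1, "offset": [0.056, 0.0009, 0], "dr": [0, 0, 0]}
  ]
}}

```text
t: 5.25
tcp_pos: [566.1, -158.1, 197.0]
eef_rot: [180.0, -0.0, -10.1]
force: [0.0, 0.7, -1.3]
grip_width: 0.146
grip_force: 25.0
```

>>> {"method": "apply_moves", "body": {
  "steps": [
    {"gripper": -1, "offset": [0.006, 0, 0.004], "dr": [0, 0, 0]},
    {"gripper": -1, "offset": [0.014, 0, 0.008], "dr": [0, 0, 0]},
    {"gripper": -1, "offset": [0.022, 0, 0.012], "dr": [0, 0, 0]},
    {"gripper": -1, "offset": [0.03, 0, 0.012], "dr": [0, 0, 0]},
    {"gripper": -1, "offset": [0.038, 0, 0.012], "dr": [0, 0, 0]},
    {"gripper": -1, "offset": [0.044, 0, 0.012], "dr": [0, 0, 0]},
    {"gripper": -1, "offset": [0.044, 0, 0.012], "dr": [0, 0, 0]}
  ]
}}

```text
t: 5.95
tcp_pos: [609.3, -165.8, 185.2]
eef_rot: [180.0, -0.0, -10.1]
force: [-0.6, -0.3, -1.5]
grip_width: 0.147
grip_force: 25.0
```

>>> {"method": "apply_moves", "body": {
  "steps": [
    {"gripper": -1, "offset": [0.002, 0, 0], "dr": [0, 0, 0]},
    {"gripper": -1, "offset": [0.004, 0, 0], "dr": [0, 0, 0]},
    {"gripper": -1, "offset": [0.006, 0, 0], "dr": [0, 0, 0]},
    {"gripper": -1, "offset": [0.006, 0, 0], "dr": [0, 0, 0]}
  ]
}}

```text
t: 6.35
tcp_pos: [614.4, -166.6, 185.2]
eef_rot: [180.0, -0.0, -10.1]
force: [-0.1, -0.2, -1.1]
grip_width: 0.142
grip_force: 25.0
```

>>> {"method": "apply_moves", "body": {
  "steps": [
    {"gripper": -1, "offset": [0.001, 0, 0], "dr": [0, 0, 0]},
    {"gripper": -1, "offset": [0.002, 0, 0], "dr": [0, 0, 0]},
    {"gripper": -1, "offset": [0.003, 0, 0], "dr": [0, 0, 0]},
    {"gripper": -1, "offset": [0.003, 0, 0], "dr": [0, 0, 0]}
  ]
}}

```text
t: 6.75
tcp_pos: [617.3, -167.1, 185.1]
eef_rot: [180.0, -0.0, -10.1]
force: [-0.7, 0.1, -0.9]
grip_width: 0.147
grip_force: 25.0
```

>>> {"method": "apply_moves", "body": {
  "steps": [
    {"gripper": -1, "offset": [0.001, 0, 0], "dr": [0, 0, 0]},
    {"gripper": -1, "offset": [0.002, 0, 0], "dr": [0, 0, 0]},
    {"gripper": -1, "offset": [0.002, 0, 0], "dr": [0, 0, 0]}
  ]
}}

```text
t: 7.05
tcp_pos: [619.3, -167.5, 185.1]
eef_rot: [180.0, -0.0, -10.1]
force: [-0.1, 1.1, -2.7]
grip_width: 0.147
grip_force: 25.0
```

>>> {"method": "apply_moves", "body": {
  "steps": [
    {"gripper": -1, "offset": [0.001, 0, 0], "dr": [0, 0, 0]},
    {"gripper": -1, "offset": [0.002, 0, 0], "dr": [0, 0, 0]},
    {"gripper": -1, "offset": [0.002, 0, 0], "dr": [0, 0, 0]}
  ]
}}

```text
t: 7.35
tcp_pos: [620.8, -167.7, 185.0]
eef_rot: [-180.0, 0.1, -10.1]
force: [-1.6, 1.4, -1.4]
grip_width: 0.147
grip_force: 25.0
```

>>> {"method": "apply_moves", "body": {
  "steps": [
    {"gripper": -1, "offset": [0.001, 0, 0], "dr": [0, 0, 0]},
    {"gripper": -1, "offset": [0.0015, 0, 0], "dr": [0, 0, 0]},
    {"gripper": -1, "offset": [0.0015, 0, 0], "dr": [0, 0, 0]}
  ]
}}

```text
t: 7.65
tcp_pos: [621.6, -167.9, 184.8]
eef_rot: [-180.0, 0.1, -10.2]
force: [-4.6, 0.4, -0.1]
grip_width: 0.147
grip_force: 25.0
```

>>> {"method": "apply_moves", "body": {
  "steps": [
    {"gripper": -1, "offset": [0, 0, 0.001], "dr": [0, 0, 0]},
    {"gripper": -1, "offset": [0, 0, 0.002], "dr": [0, 0, 0]},
    {"gripper": -1, "offset": [0, 0, 0.003], "dr": [0, 0, 0]},
    {"gripper": -1, "offset": [0, 0, 0.003], "dr": [0, 0, 0]}
  ]
}}

```text
t: 8.05
tcp_pos: [621.6, -168.1, 181.6]
eef_rot: [180.0, 0.1, -10.2]
force: [-4.9, 0.3, -0.5]
grip_width: 0.149
grip_force: 25.0
```

>>> {"method": "apply_moves", "body": {
  "steps": [
    {"gripper": -1, "offset": [0, 0, 0.001], "dr": [0, 0, 0]},
    {"gripper": -1, "offset": [0, 0, 0.001], "dr": [0, 0, 0]}
  ]
}}

```text
t: 8.25
tcp_pos: [621.7, -168.1, 181.0]
eef_rot: [180.0, 0.1, -10.2]
force: [-5.9, 0.6, 2.3]
grip_width: 0.146
grip_force: 25.0
```

>>> {"method": "apply_moves", "body": {
  "steps": [
    {"gripper": -1, "offset": [0, 0, 0.0007], "dr": [0, 0, 0]},
    {"gripper": -1, "offset": [0, 0, 0.0007], "dr": [0, 0, 0]}
  ]
}}

```text
t: 8.45
tcp_pos: [621.7, -168.1, 180.8]
eef_rot: [180.0, 0.1, -10.2]
force: [-6.2, 0.4, 2.7]
grip_width: 0.146
grip_force: 25.0
```

>>> {"method": "apply_moves", "body": {
  "steps": [
    {"gripper": -0.5, "offset": [0, 0, 0], "dr": [0, 0, 0]},
    {"gripper": 0, "offset": [0, 0, 0], "dr": [0, 0, 0]},
    {"gripper": 0, "offset": [0, 0, 0], "dr": [0, 0, 0]},
    {"gripper": 0, "offset": [0, 0, 0], "dr": [0, 0, 0]},
    {"gripper": 0, "offset": [0, 0, -0.02], "dr": [0, 0, 0]},
    {"gripper": 0, "offset": [0, 0, -0.05], "dr": [0, 0, 0]},
    {"gripper": 0, "offset": [0, 0, -0.1], "dr": [0, 0, 0]},
    {"gripper": 0, "offset": [0, 0, -0.1], "dr": [0, 0, 0]},
    {"gripper": 0, "offset": [0, 0, -0.1], "dr": [0, 0, 0]}
  ]
}}

```text
t: 9.35
tcp_pos: [624.0, -168.5, 282.9]
eef_rot: [179.9, -0.3, -10.1]
force: [-0.5, -0.4, -1.1]
grip_width: 0.5
grip_force: 0.0
```

```bash
python3 - <<'E'
from h import *
a=r.get_image("side")[:,:,::-1]; s=r.observe(); print(s["tcp_pos"],s["eef_rot"],s["force"],s["t"])
cv2.imwrite("pics/side2.png",a)
cv2.imwrite("pics/c6.png",crop("side",320,200,100,150,4,a))
E
```

```text
[ 622.78085857 -168.06079019  280.51411962] [ 1.79993244e+02 -5.37560442e-02 -1.01353263e+01] [-0.91608321 -0.14963617  0.51464788] 9.4
```

View pics/c6.png

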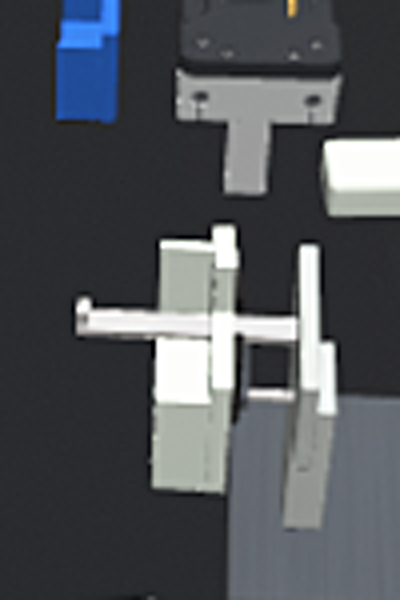

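White hangs upright on the pad: its tab is at crop (225,232), the back edge runs vertically at x≈235, and the black pad touches it at (240,370). Next is blue.

>>> {"method": "apply_moves", "body": {
  "steps": [
    {"gripper": 0.2, "offset": [-0.0701, -0.3584, 0], "dr": [0, 0, -0.5]},
    {"gripper": 0.2, "offset": [-0.0701, -0.3584, 0], "dr": [0, 0, -0.5]},
    {"gripper": 0.2, "offset": [-0.0701, -0.3584, 0], "dr": [0, 0, -0.5]},
    {"gripper": 0.2, "offset": [-0.0701, -0.3584, 0], "dr": [0, 0, -0.5]},
    {"gripper": 0.2, "offset": [-0.0701, -0.3584, 0], "dr": [0, 0, -0.5]},
    {"gripper": 0.2, "offset": [-0.0701, -0.3584, 0], "dr": [0, 0, -0.5]},
    {"gripper": 0.2, "offset": [-0.0701, -0.3584, 0], "dr": [0, 0, -0.5]},
    {"gripper": 0.2, "offset": [-0.0701, -0.3584, 0], "dr": [0, 0, -0.5]},
    {"gripper": 0.2, "offset": [-0.0701, -0.3584, 0.03], "dr": [0, 0, -0.5]},
    {"gripper": 0.2, "offset": [-0.0701, -0.3584, 0.08], "dr": [0, 0, -0.5]},
    {"gripper": 0.2, "offset": [-0.0701, -0.3584, 0.13], "dr": [0, 0, -0.5]},
    {"gripper": 0.2, "offset": [-0.0701, -0.3584, 0.14], "dr": [0, 0, -0.5]},
    {"gripper": 0.2, "offset": [-0.0701, -0.3584, 0.14], "dr": [0, 0, -0.5]}
  ]
}}

```text
t: 10.7
tcp_pos: [614.2, 196.0, 136.6]
eef_rot: [179.8, 0.4, -9.7]
force: [0.3, 0.7, 0.8]
grip_width: 0.601
grip_force: 0.0
```

>>> {"method": "apply_moves", "body": {
  "steps": [
    {"gripper": 0.2, "offset": [0, 0, 0], "dr": [0, 0, 0]},
    {"gripper": 0.2, "offset": [0, 0, 0.02], "dr": [0, 0, 0]},
    {"gripper": 0.2, "offset": [0, 0, 0.04], "dr": [0, 0, 0]},
    {"gripper": 0.2, "offset": [0, 0, 0.0473], "dr": [0, 0, 0]},
    {"gripper": 0.2, "offset": [0, 0, 0.0473], "dr": [0, 0, 0]},
    {"gripper": -1, "offset": [0, 0, 0.0473], "dr": [0, 0, 0]},
    {"gripper": -1, "offset": [0, 0, 0.0473], "dr": [0, 0, 0]},
    {"gripper": -1, "offset": [0, 0, 0.0473], "dr": [0, 0, 0]},
    {"gripper": -1, "offset": [0, 0, 0.0473], "dr": [0, 0, 0]},
    {"gripper": -1, "offset": [0, 0, 0.0473], "dr": [0, 0, 0]},
    {"gripper": -1, "offset": [0, 0, 0.0473], "dr": [0, 0, 0]},
    {"gripper": -1, "offset": [0, 0, 0.0473], "dr": [0, 0, 0]}
  ]
}}

```text
t: 11.9
tcp_pos: [617.1, 197.0, 93.6]
eef_rot: [-180.0, -0.0, -9.6]
force: [-1.1, -1.3, 3.6]
grip_width: 0.254
grip_force: 25.0
```

>>> {"method": "apply_moves", "body": {
  "steps": [
    {"gripper": -1, "offset": [0, 0, -0.03], "dr": [0, 0, 0]},
    {"gripper": -1, "offset": [0, 0, -0.07], "dr": [0, 0, 0]},
    {"gripper": -1, "offset": [-0.01, 0.02, -0.104], "dr": [0, 0, 0]},
    {"gripper": -1, "offset": [-0.028, 0.06, -0.104], "dr": [0, 0, 0]},
    {"gripper": -1, "offset": [-0.046, 0.1, -0.104], "dr": [0, 0, 0.5]},
    {"gripper": -1, "offset": [-0.064, 0.135, -0.104], "dr": [0, 0, 0.5]},
    {"gripper": -1, "offset": [-0.078, 0.17, -0.104], "dr": [0, 0, 0.5]},
    {"gripper": -1, "offset": [-0.074, 0.21, -0.104], "dr": [0, 0, 0.5]},
    {"gripper": -1, "offset": [-0.067, 0.25, -0.104], "dr": [0, 0, 0.5]},
    {"gripper": -1, "offset": [-0.06, 0.29, -0.104], "dr": [0, 0, 0.5]},
    {"gripper": -1, "offset": [-0.05, 0.33, -0.104], "dr": [0, 0, 0.5]},
    {"gripper": -1, "offset": [-0.0429, 0.358, -0.104], "dr": [0, 0, 0.5]},
    {"gripper": -1, "offset": [-0.0429, 0.358, -0.104], "dr": [0, 0, 0.5]},
    {"gripper": -1, "offset": [-0.0429, 0.358, -0.104], "dr": [0, 0, 0.5]},
    {"gripper": -1, "offset": [-0.0429, 0.358, -0.104], "dr": [0, 0, 0.5]}
  ]
}}

```text
t: 13.4
tcp_pos: [514.0, -147.5, 196.4]
eef_rot: [-179.9, 0.1, -10.1]
force: [-0.2, -0.6, -1.7]
grip_width: 0.254
grip_force: 25.0
```

>>> {"method": "apply_moves", "body": {
  "steps": [
    {"gripper": -1, "offset": [0.008, 0, 0], "dr": [0, 0, 0]},
    {"gripper": -1, "offset": [0.016, 0, 0], "dr": [0, 0, 0]},
    {"gripper": -1, "offset": [0.024, 0, 0], "dr": [0, 0, 0]},
    {"gripper": -1, "offset": [0.032, 0, 0], "dr": [0, 0, 0]},
    {"gripper": -1, "offset": [0.04, 0, 0], "dr": [0, 0, 0]},
    {"gripper": -1, "offset": [0.048, 0, 0], "dr": [0, 0, 0]},
    {"gripper": -1, "offset": [0.055, 0, 0], "dr": [0, 0, 0]},
    {"gripper": -1, "offset": [0.055, 0, 0.004], "dr": [0, 0, 0]},
    {"gripper": -1, "offset": [0.055, 0, 0.008], "dr": [0, 0, 0]},
    {"gripper": -1, "offset": [0.055, 0, 0.012], "dr": [0, 0, 0]},
    {"gripper": -1, "offset": [0.06, 0, 0.012], "dr": [0, 0, 0]},
    {"gripper": -1, "offset": [0.06, 0, 0.012], "dr": [0, 0, 0]}
  ]
}}

```text
t: 14.6
tcp_pos: [573.8, -159.3, 184.9]
eef_rot: [-180.0, -0.0, -10.1]
force: [0.8, -0.5, -1.4]
grip_width: 0.252
grip_force: 25.0
```

>>> {"method": "apply_moves", "body": {
  "steps": [
    {"gripper": -1, "offset": [0.003, 0, 0], "dr": [0, 0, 0]},
    {"gripper": -1, "offset": [0.006, 0, 0], "dr": [0, 0, 0]},
    {"gripper": -1, "offset": [0.009, 0, 0], "dr": [0, 0, 0]},
    {"gripper": -1, "offset": [0.012, 0, 0], "dr": [0, 0, 0]},
    {"gripper": -1, "offset": [0.015, 0, 0], "dr": [0, 0, 0]},
    {"gripper": -1, "offset": [0.015, 0, 0], "dr": [0, 0, 0]}
  ]
}}

```text
t: 15.2
tcp_pos: [588.7, -162.0, 185.1]
eef_rot: [180.0, -0.0, -10.1]
force: [1.0, 0.9, -0.9]
grip_width: 0.253
grip_force: 25.0
```

>>> {"method": "apply_moves", "body": {
  "steps": [
    {"gripper": -1, "offset": [0.003, 0, 0], "dr": [0, 0, 0]},
    {"gripper": -1, "offset": [0.006, 0, 0], "dr": [0, 0, 0]},
    {"gripper": -1, "offset": [0.009, 0, 0], "dr": [0, 0, 0]},
    {"gripper": -1, "offset": [0.012, 0, 0], "dr": [0, 0, 0]},
    {"gripper": -1, "offset": [0.015, 0, 0], "dr": [0, 0, 0]},
    {"gripper": -1, "offset": [0.015, 0, 0], "dr": [0, 0, 0]}
  ]
}}

```text
t: 15.8
tcp_pos: [603.4, -164.6, 185.0]
eef_rot: [180.0, -0.0, -10.1]
force: [-0.4, -1.1, -1.7]
grip_width: 0.253
grip_force: 25.0
```

>>> {"method": "apply_moves", "body": {
  "steps": [
    {"gripper": -1, "offset": [0.0015, 0, 0.001], "dr": [0, 0, 0]},
    {"gripper": -1, "offset": [0.003, 0, 0.002], "dr": [0, 0, 0]},
    {"gripper": -1, "offset": [0.0045, 0, 0.002], "dr": [0, 0, 0]},
    {"gripper": -1, "offset": [0.006, 0, 0.002], "dr": [0, 0, 0]},
    {"gripper": -1, "offset": [0.006, 0, 0.002], "dr": [0, 0, 0]}
  ]
}}

```text
t: 16.3
tcp_pos: [609.1, -165.7, 183.1]
eef_rot: [180.0, -0.0, -10.1]
force: [0.2, -0.4, -1.4]
grip_width: 0.253
grip_force: 25.0
```

>>> {"method": "apply_moves", "body": {
  "steps": [
    {"gripper": -1, "offset": [0.001, 0, 0], "dr": [0, 0, 0]},
    {"gripper": -1, "offset": [0.002, 0, 0], "dr": [0, 0, 0]},
    {"gripper": -1, "offset": [0.002, 0, 0], "dr": [0, 0, 0]}
  ]
}}

```text
t: 16.6
tcp_pos: [610.8, -165.9, 183.0]
eef_rot: [180.0, 0.0, -10.1]
force: [-0.5, 0.2, -1.2]
grip_width: 0.254
grip_force: 25.0
```

>>> {"method": "apply_moves", "body": {
  "steps": [
    {"gripper": -1, "offset": [0.001, 0, 0], "dr": [0, 0, 0]},
    {"gripper": -1, "offset": [0.002, 0, 0], "dr": [0, 0, 0]},
    {"gripper": -1, "offset": [0.002, 0, 0], "dr": [0, 0, 0]}
  ]
}}

```text
t: 16.9
tcp_pos: [611.8, -166.1, 182.9]
eef_rot: [-180.0, 0.2, -10.2]
force: [-4.1, 0.8, 0.5]
grip_width: 0.25
grip_force: 25.0
```

>>> {"method": "apply_moves", "body": {
  "steps": [
    {"gripper": -1, "offset": [0, 0, 0.001], "dr": [0, 0, 0]},
    {"gripper": -1, "offset": [0, 0, 0.002], "dr": [0, 0, 0]},
    {"gripper": -1, "offset": [0, 0, 0.0025], "dr": [0, 0, 0]},
    {"gripper": -1, "offset": [0, 0, 0.0025], "dr": [0, 0, 0]}
  ]
}}

```text
t: 17.3
tcp_pos: [611.8, -166.2, 180.6]
eef_rot: [180.0, 0.1, -10.2]
force: [-5.3, 0.5, 1.9]
grip_width: 0.254
grip_force: 25.0
```

>>> {"method": "apply_moves", "body": {
  "steps": [
    {"gripper": -1, "offset": [0.0005, 0, 0.0006], "dr": [0, 0, 0]},
    {"gripper": -1, "offset": [0.0005, 0, 0.0006], "dr": [0, 0, 0]}
  ]
}}

```text
t: 17.5
tcp_pos: [611.9, -166.2, 180.3]
eef_rot: [180.0, 0.2, -10.2]
force: [-6.7, 0.6, 3.5]
grip_width: 0.254
grip_force: 25.0
```

>>> {"method": "apply_moves", "body": {
  "steps": [
    {"gripper": -0.3, "offset": [0, 0, 0], "dr": [0, 0, 0]},
    {"gripper": 0.1, "offset": [0, 0, 0], "dr": [0, 0, 0]},
    {"gripper": 0.1, "offset": [0, 0, 0], "dr": [0, 0, 0]},
    {"gripper": 0.1, "offset": [0, 0, 0], "dr": [0, 0, 0]},
    {"gripper": 0.1, "offset": [0, 0, -0.02], "dr": [0, 0, 0]},
    {"gripper": 0.1, "offset": [0, 0, -0.05], "dr": [0, 0, 0]},
    {"gripper": 0.1, "offset": [0, 0, -0.1], "dr": [0, 0, 0]},
    {"gripper": 0.1, "offset": [0, 0, -0.1], "dr": [0, 0, 0]},
    {"gripper": 0.1, "offset": [0, 0, -0.1], "dr": [0, 0, 0]}
  ]
}}

```text
t: 18.4
tcp_pos: [614.7, -166.8, 282.4]
eef_rot: [179.9, -0.3, -10.1]
force: [-0.4, 0.1, -0.8]
grip_width: 0.55
grip_force: 0.0
```

```bash
cat > chk.py <<'E'
from h import *
import sys
a=r.get_image("side")[:,:,::-1]; s=r.observe(); print(s["tcp_pos"],s["eef_rot"],s["force"],s["t"])
cv2.imwrite(f"pics/{sys.argv[1]}.png",a)
E
python3 chk.py side3; python3 - <<'E'
# does white still stand where it was? blue mask extents per row vs model
from f1 import *
A=cv2.imread("pics/side3.png"); B=cv2.imread("pics/side2.png")
w=lambda I:I.min(2)>130
for v in range(258,325,6): print(v,[np.where(w(I)[v,340:385])[0][[0,-1]]+340 if w(I)[v,340:385].any() else None for I in(B,A)])
rs=(335,240,50,85); o=m(A,rs,'b'); ys,xs=np.where(o); print(len(ys), xs.min()+335,xs.max()+335,ys.min()+240,ys.max()+240)
g=[list(b) for b in GEO["medium"]]; g[2][5]=g[3][5]=64
for z in(84,88,92):
  print(z,fit(g,np.array([616,-167,-.177]),[("side",rs,o)],z0=z))
E
```

```text
[ 613.5395147  -166.38543742  280.10942514] [ 1.79993982e+02 -4.98229308e-02 -1.01364873e+01] [ 0.16801052 -0.06738258 -0.12219965] 18.45
258 [array([373, 378]), array([373, 378])]
264 [array([360, 379]), array([374, 379])]
270 [array([360, 377]), array([374, 377])]
276 [array([340, 377]), array([340, 377])]
282 [array([340, 384]), array([340, 384])]
288 [array([359, 378]), array([373, 378])]
294 [array([359, 378]), array([373, 378])]
300 [array([359, 376]), array([359, 376])]
306 [array([359, 376]), array([359, 376])]
312 [array([358, 375]), array([358, 375])]
318 [array([358, 375]), array([358, 375])]
324 [None, None]
673 353 373 258 316
84 (array([ 6.15098188e+02, -1.60241907e+02, -2.23861391e-01]), np.float64(0.5044122839825842))
88 (array([ 6.14566357e+02, -1.63388296e+02, -2.19016036e-01]), np.float64(0.5092834928454556))
92 (array([ 6.13443799e+02, -1.67810277e+02, -2.21251587e-01]), np.float64(0.5145931050432059))
```

```bash
python3 - <<'E'
from f1 import *
A=cv2.imread("pics/side3.png"); rs=(335,240,50,85); o=m(A,rs,'b')
g=[list(b) for b in GEO["medium"]]; g[2][5]=g[3][5]=64; gl=[list(b) for b in GEO["large"]]; gl[2][5]=gl[3][5]=72
x=np.array([.9845,-.1754]); y0=np.radians(-10.1); W=np.array([621.7,-168.1])+5*x-[1.2,0]
M=mask("side",g,[*(W-10*x),y0],rs,z0=88); L=mask("side",gl,[*W,y0],rs,z0=80)
B=cv2.imread("pics/side2.png"); w=(B[240:325,335:385].min(2)>130)
ex=lambda k:(int(np.where(k)[0][0]+335),int(np.where(k)[0][-1]+335)) if k.any() else None
for i in range(14,84,5): print(i+240,"blue",ex(o[i]),ex(M[i]>.5),"white0",ex(w[i]),ex(L[i]>.5))
E
```

```text
254 blue None None white0 None None
259 blue (368, 372) (369, 374) white0 (373, 378) (374, 378)
264 blue (355, 373) (356, 374) white0 (360, 379) (360, 379)
269 blue (355, 373) (355, 374) white0 (360, 378) (360, 379)
274 blue (355, 372) (355, 374) white0 (341, 377) (360, 378)
279 blue (369, 372) (355, 373) white0 (342, 384) (360, 378)
284 blue (368, 372) (355, 373) white0 (356, 384) (359, 378)
289 blue (354, 372) (355, 373) white0 (359, 378) (359, 378)
294 blue (354, 372) (355, 373) white0 (359, 378) (359, 378)
299 blue (354, 358) (354, 373) white0 (359, 384) (359, 378)
304 blue (354, 357) (354, 372) white0 (359, 376) (359, 378)
309 blue (353, 357) (354, 372) white0 (358, 376) (359, 377)
314 blue (353, 357) (354, 372) white0 (358, 375) (359, 377)
319 blue None None white0 (358, 375) (359, 376)
```

>>> {"method": "apply_moves", "body": {
  "steps": [
    {"gripper": 0.3, "offset": [-0.266, -0.4135, 0], "dr": [0, 0, -22.5]},
    {"gripper": 0.3, "offset": [-0.266, -0.4135, 0], "dr": [0, 0, -22.5]},
    {"gripper": 0.3, "offset": [-0.266, -0.4135, 0], "dr": [0, 0, -22.5]},
    {"gripper": 0.3, "offset": [-0.266, -0.4135, 0], "dr": [0, 0, -22.5]},
    {"gripper": 0.3, "offset": [-0.266, -0.4135, 0], "dr": [0, 0, -22.5]},
    {"gripper": 0.3, "offset": [-0.266, -0.4135, 0], "dr": [0, 0, -22.5]},
    {"gripper": 0.3, "offset": [-0.266, -0.4135, 0], "dr": [0, 0, -22.5]},
    {"gripper": 0.3, "offset": [-0.266, -0.4135, 0], "dr": [0, 0, -22.5]},
    {"gripper": 0.3, "offset": [-0.266, -0.4135, 0], "dr": [0, 0, -22.5]},
    {"gripper": 0.3, "offset": [-0.266, -0.4135, 0], "dr": [0, 0, -22.5]},
    {"gripper": 0.3, "offset": [-0.266, -0.4135, 0], "dr": [0, 0, -22.5]},
    {"gripper": 0.3, "offset": [-0.266, -0.4135, 0.04], "dr": [0, 0, -22.5]},
    {"gripper": 0.3, "offset": [-0.266, -0.4135, 0.09], "dr": [0, 0, -22.5]},
    {"gripper": 0.3, "offset": [-0.266, -0.4135, 0.13], "dr": [0, 0, -22.5]},
    {"gripper": 0.3, "offset": [-0.266, -0.4135, 0.13], "dr": [0, 0, -22.5]},
    {"gripper": 0.3, "offset": [-0.266, -0.4135, 0.13], "dr": [0, 0, -22.5]}
  ]
}}

```text
t: 20.05
tcp_pos: [423.8, 286.5, 149.0]
eef_rot: [180.0, 0.2, 12.3]
force: [-0.1, -0.3, 1.2]
grip_width: 0.652
grip_force: 0.0
```

>>> {"method": "apply_moves", "body": {
  "steps": [
    {"gripper": 0.3, "offset": [0, 0, 0.03], "dr": [0, 0, 0]},
    {"gripper": 0.3, "offset": [0, 0, 0.055], "dr": [0, 0, 0]},
    {"gripper": 0.3, "offset": [0, 0, 0.0649], "dr": [0, 0, 0]},
    {"gripper": 0.3, "offset": [0, 0, 0.0649], "dr": [0, 0, 0]},
    {"gripper": -1, "offset": [0, 0, 0.0649], "dr": [0, 0, 0]},
    {"gripper": -1, "offset": [0, 0, 0.0649], "dr": [0, 0, 0]},
    {"gripper": -1, "offset": [0, 0, 0.0649], "dr": [0, 0, 0]},
    {"gripper": -1, "offset": [0, 0, 0.0649], "dr": [0, 0, 0]},
    {"gripper": -1, "offset": [0, 0, 0.0649], "dr": [0, 0, 0]},
    {"gripper": -1, "offset": [0, 0, 0.0649], "dr": [0, 0, 0]},
    {"gripper": -1, "offset": [0, 0, 0.0649], "dr": [0, 0, 0]}
  ]
}}

```text
t: 21.15
tcp_pos: [425.2, 287.8, 86.1]
eef_rot: [-180.0, -0.1, 12.4]
force: [0.6, -0.5, 5.7]
grip_width: 0.358
grip_force: 25.0
```

>>> {"method": "apply_moves", "body": {
  "steps": [
    {"gripper": -1, "offset": [0, 0, -0.03], "dr": [0, 0, 0]},
    {"gripper": -1, "offset": [0, 0, -0.07], "dr": [0, 0, 0]},
    {"gripper": -1, "offset": [-0.0003, 0.02, -0.105], "dr": [0, 0, 2]},
    {"gripper": -1, "offset": [-0.0008, 0.06, -0.112], "dr": [0, 0, 4]},
    {"gripper": -1, "offset": [-0.0012, 0.1, -0.112], "dr": [0, 0, 7]},
    {"gripper": -1, "offset": [-0.0017, 0.14, -0.112], "dr": [0, 0, 10]},
    {"gripper": -1, "offset": [-0.0022, 0.18, -0.112], "dr": [0, 0, 13]},
    {"gripper": -1, "offset": [-0.0027, 0.22, -0.112], "dr": [0, 0, 16]},
    {"gripper": -1, "offset": [-0.0032, 0.26, -0.112], "dr": [0, 0, 19]},
    {"gripper": -1, "offset": [-0.0036, 0.3, -0.112], "dr": [0, 0, 22.5]},
    {"gripper": -1, "offset": [-0.0041, 0.34, -0.112], "dr": [0, 0, 22.5]},
    {"gripper": -1, "offset": [-0.0046, 0.38, -0.112], "dr": [0, 0, 22.5]},
    {"gripper": -1, "offset": [-0.005, 0.42, -0.112], "dr": [0, 0, 22.5]},
    {"gripper": -1, "offset": [-0.0054, 0.4454, -0.112], "dr": [0, 0, 22.5]},
    {"gripper": -1, "offset": [-0.0054, 0.4454, -0.112], "dr": [0, 0, 22.5]},
    {"gripper": -1, "offset": [-0.0054, 0.4454, -0.112], "dr": [0, 0, 22.5]},
    {"gripper": -1, "offset": [-0.0054, 0.4454, -0.112], "dr": [0, 0, 22.5]}
  ]
}}

```text
t: 22.85
tcp_pos: [513.8, -147.3, 196.4]
eef_rot: [-179.9, 0.1, -10.1]
force: [-0.4, 0.5, -1.2]
grip_width: 0.359
grip_force: 25.0
```

>>> {"method": "apply_moves", "body": {
  "steps": [
    {"gripper": -1, "offset": [0.008, 0, 0], "dr": [0, 0, 0]},
    {"gripper": -1, "offset": [0.016, 0, 0], "dr": [0, 0, 0]},
    {"gripper": -1, "offset": [0.024, 0, 0], "dr": [0, 0, 0]},
    {"gripper": -1, "offset": [0.032, 0, 0], "dr": [0, 0, 0]},
    {"gripper": -1, "offset": [0.04, 0, 0], "dr": [0, 0, 0]},
    {"gripper": -1, "offset": [0.048, 0, 0], "dr": [0, 0, 0]},
    {"gripper": -1, "offset": [0.054, 0, 0], "dr": [0, 0, 0]},
    {"gripper": -1, "offset": [0.054, 0, 0], "dr": [0, 0, 0]},
    {"gripper": -1, "offset": [0.054, 0, 0.004], "dr": [0, 0, 0]},
    {"gripper": -1, "offset": [0.054, 0, 0.008], "dr": [0, 0, 0]},
    {"gripper": -1, "offset": [0.054, 0, 0.012], "dr": [0, 0, 0]},
    {"gripper": -1, "offset": [0.054, 0, 0.012], "dr": [0, 0, 0]}
  ]
}}

```text
t: 24.05
tcp_pos: [566.7, -157.9, 184.0]
eef_rot: [-180.0, 0.1, -10.1]
force: [0.1, 0.6, -0.5]
grip_width: 0.36
grip_force: 25.0
```

>>> {"method": "apply_moves", "body": {
  "steps": [
    {"gripper": -1, "offset": [0.003, 0, 0], "dr": [0, 0, 0]},
    {"gripper": -1, "offset": [0.006, 0, 0], "dr": [0, 0, 0]},
    {"gripper": -1, "offset": [0.009, 0, 0], "dr": [0, 0, 0]},
    {"gripper": -1, "offset": [0.012, 0, 0], "dr": [0, 0, 0]},
    {"gripper": -1, "offset": [0.012, 0, 0], "dr": [0, 0, 0]}
  ]
}}

```text
t: 24.55
tcp_pos: [579.9, -160.5, 185.2]
eef_rot: [180.0, -0.0, -10.1]
force: [-0.1, 0.3, -1.7]
grip_width: 0.365
grip_force: 25.0
```

>>> {"method": "apply_moves", "body": {
  "steps": [
    {"gripper": -1, "offset": [0.003, 0, 0], "dr": [0, 0, 0]},
    {"gripper": -1, "offset": [0.006, 0, 0], "dr": [0, 0, 0]},
    {"gripper": -1, "offset": [0.009, 0, 0], "dr": [0, 0, 0]},
    {"gripper": -1, "offset": [0.012, 0, 0], "dr": [0, 0, 0]},
    {"gripper": -1, "offset": [0.015, 0, 0], "dr": [0, 0, 0]},
    {"gripper": -1, "offset": [0.015, 0, 0], "dr": [0, 0, 0]}
  ]
}}

```text
t: 25.15
tcp_pos: [594.5, -163.1, 185.0]
eef_rot: [-180.0, -0.0, -10.1]
force: [-0.5, 0.2, -0.9]
grip_width: 0.361
grip_force: 25.0
```

>>> {"method": "apply_moves", "body": {
  "steps": [
    {"gripper": -1, "offset": [0.001, 0, 0.001], "dr": [0, 0, 0]},
    {"gripper": -1, "offset": [0.0025, 0, 0.002], "dr": [0, 0, 0]},
    {"gripper": -1, "offset": [0.004, 0, 0.002], "dr": [0, 0, 0]},
    {"gripper": -1, "offset": [0.004, 0, 0.002], "dr": [0, 0, 0]}
  ]
}}

```text
t: 25.55
tcp_pos: [598.2, -163.7, 183.0]
eef_rot: [-180.0, 0.0, -10.1]
force: [0.8, 1.1, -1.3]
grip_width: 0.36
grip_force: 25.0
```

>>> {"method": "apply_moves", "body": {
  "steps": [
    {"gripper": -1, "offset": [0.001, 0, 0], "dr": [0, 0, 0]},
    {"gripper": -1, "offset": [0.002, 0, 0], "dr": [0, 0, 0]},
    {"gripper": -1, "offset": [0.002, 0, 0], "dr": [0, 0, 0]}
  ]
}}

```text
t: 25.85
tcp_pos: [600.2, -164.1, 183.1]
eef_rot: [180.0, -0.0, -10.1]
force: [-0.7, -0.7, -1.2]
grip_width: 0.362
grip_force: 25.0
```

>>> {"method": "apply_moves", "body": {
  "steps": [
    {"gripper": -1, "offset": [0.001, 0, 0], "dr": [0, 0, 0]},
    {"gripper": -1, "offset": [0.002, 0, 0], "dr": [0, 0, 0]},
    {"gripper": -1, "offset": [0.002, 0, 0], "dr": [0, 0, 0]}
  ]
}}

```text
t: 26.15
tcp_pos: [602.1, -164.4, 183.0]
eef_rot: [-180.0, 0.0, -10.1]
force: [0.1, -0.4, -1.3]
grip_width: 0.36
grip_force: 25.0
```

>>> {"method": "apply_moves", "body": {
  "steps": [
    {"gripper": -1, "offset": [0.001, 0, 0], "dr": [0, 0, 0]},
    {"gripper": -1, "offset": [0.001, 0, 0], "dr": [0, 0, 0]}
  ]
}}

```text
t: 26.35
tcp_pos: [602.6, -164.5, 183.0]
eef_rot: [180.0, 0.1, -10.1]
force: [-0.8, 0.1, -0.9]
grip_width: 0.359
grip_force: 25.0
```

>>> {"method": "apply_moves", "body": {
  "steps": [
    {"gripper": -1, "offset": [0.0008, 0, 0], "dr": [0, 0, 0]},
    {"gripper": -1, "offset": [0.0015, 0, 0], "dr": [0, 0, 0]},
    {"gripper": -1, "offset": [0.0015, 0, 0], "dr": [0, 0, 0]}
  ]
}}

```text
t: 26.65
tcp_pos: [603.2, -164.7, 182.8]
eef_rot: [180.0, 0.2, -10.2]
force: [-5.6, 0.4, 2.3]
grip_width: 0.36
grip_force: 25.0
```

>>> {"method": "apply_moves", "body": {
  "steps": [
    {"gripper": -1, "offset": [0, 0, 0.001], "dr": [0, 0, 0]},
    {"gripper": -1, "offset": [0, 0, 0.0015], "dr": [0, 0, 0]},
    {"gripper": -1, "offset": [0, 0, 0.0015], "dr": [0, 0, 0]}
  ]
}}

```text
t: 26.95
tcp_pos: [603.2, -164.7, 181.2]
eef_rot: [-180.0, 0.2, -10.2]
force: [-6.1, -0.2, 1.5]
grip_width: 0.361
grip_force: 25.0
```

>>> {"method": "apply_moves", "body": {
  "steps": [
    {"gripper": -1, "offset": [0, 0, 0.0008], "dr": [0, 0, 0]},
    {"gripper": -1, "offset": [0, 0, 0.0008], "dr": [0, 0, 0]}
  ]
}}

```text
t: 27.15
tcp_pos: [603.2, -164.7, 180.7]
eef_rot: [-180.0, 0.2, -10.2]
force: [-5.4, 0.1, 2.3]
grip_width: 0.36
grip_force: 25.0
```

>>> {"method": "apply_moves", "body": {
  "steps": [
    {"gripper": -1, "offset": [0, 0, 0.0007], "dr": [0, 0, 0]},
    {"gripper": -1, "offset": [0, 0, 0.0007], "dr": [0, 0, 0]}
  ]
}}

```text
t: 27.35
tcp_pos: [603.2, -164.7, 180.5]
eef_rot: [180.0, 0.2, -10.2]
force: [-6.0, 0.6, 2.6]
grip_width: 0.357
grip_force: 25.0
```

>>> {"method": "apply_moves", "body": {
  "steps": [
    {"gripper": 0, "offset": [0, 0, 0], "dr": [0, 0, 0]},
    {"gripper": 0.2, "offset": [0, 0, 0], "dr": [0, 0, 0]},
    {"gripper": 0.2, "offset": [0, 0, 0], "dr": [0, 0, 0]},
    {"gripper": 0.2, "offset": [0, 0, 0], "dr": [0, 0, 0]},
    {"gripper": 0.2, "offset": [0, 0, -0.02], "dr": [0, 0, 0]},
    {"gripper": 0.2, "offset": [0, 0, -0.05], "dr": [0, 0, 0]},
    {"gripper": 0.2, "offset": [0, 0, -0.1], "dr": [0, 0, 0]},
    {"gripper": 0.2, "offset": [0, 0, -0.1], "dr": [0, 0, 0]},
    {"gripper": 0.2, "offset": [0, 0, -0.1], "dr": [0, 0, 0]}
  ]
}}

```text
t: 28.25
tcp_pos: [605.8, -165.3, 282.5]
eef_rot: [179.9, -0.3, -10.1]
force: [-0.0, -0.1, -0.5]
grip_width: 0.597
grip_force: 0.0
```

```bash
python3 chk.py side4; python3 -c "
from h import *
cv2.imwrite('pics/c7.png',crop('side',325,225,90,110,5,cv2.imread('pics/side4.png')))"; python3 - <<'E'
from f1 import *
A=cv2.imread("pics/side4.png"); rs=(335,240,50,85)
x=np.array([.9845,-.1754]); W=np.array([621.7,-168.1])+5*x-[1.2,0]; y0=np.radians(-10.1)
ex=lambda k:(int(np.where(k)[0][0]+335),int(np.where(k)[0][-1]+335)) if k.any() else None
mk=[]
for k,H,d,z in(("small",68,20,96),("medium",76,10,88)):
    g=[list(b) for b in GEO[k]]; g[2][5]=g[3][5]=H-12; mk.append(mask("side",g,[*(W-d*x),y0],rs,z0=z))
o=m(A,rs,'o'); b=m(A,rs,'b'); w=A[240:325,335:385].min(2)>130
for i in range(14,84,5): print(i+240,"or",ex(o[i]),ex(mk[0][i]>.5),"bl",ex(b[i]),ex(mk[1][i]>.5),"wh",ex(w[i]))
E
```

```text
[ 604.60455799 -164.82555793  280.20218238] [ 1.79993546e+02 -4.67563943e-02 -1.01353304e+01] [-0.26392518  0.5264759  -0.01899745] 28.3
254 or None None bl None None wh None
259 or (364, 368) (365, 369) bl (370, 372) (369, 374) wh (369, 378)
264 or (364, 368) (351, 369) bl (355, 373) (356, 374) wh (369, 379)
269 or (350, 368) (351, 369) bl (370, 373) (355, 374) wh (374, 378)
274 or (350, 368) (351, 369) bl (369, 372) (355, 374) wh (341, 377)
279 or (364, 367) (351, 368) bl (369, 372) (355, 373) wh (342, 384)
284 or (350, 367) (350, 368) bl (369, 372) (355, 373) wh (352, 384)
289 or (350, 367) (350, 368) bl (369, 372) (355, 373) wh (368, 378)
294 or (349, 367) (350, 368) bl (348, 372) (355, 373) wh (373, 378)
299 or (349, 353) (350, 368) bl (355, 358) (354, 373) wh (359, 384)
304 or (349, 353) (350, 367) bl (354, 357) (354, 372) wh (359, 376)
309 or (349, 352) (349, 367) bl (354, 357) (354, 372) wh (359, 376)
314 or None None bl (353, 357) (354, 372) wh (358, 375)
319 or None None bl None None wh (358, 375)
```

View pics/c7.png

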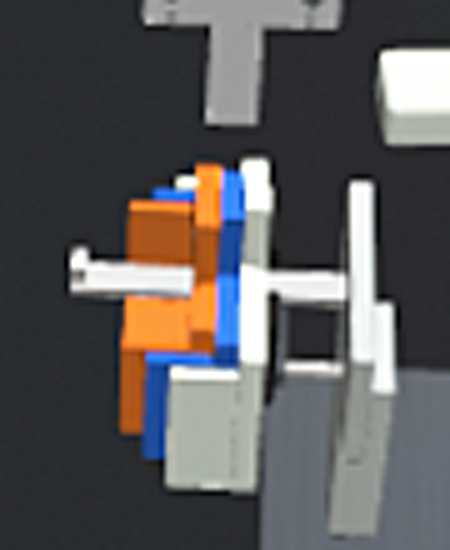

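The picture shows all three nested and upright on the bar: orange at crop (160,240), blue at (228,320) and white at (255,330). The gripper is clear above them.

```bash
python3 -c "
from rig import r
print(r.sign_off())"
```

```text
the job is handed in; nothing more can be done
None
```

I hung the white, blue and orange cradles on the hook, nested and upright with the white back against the pad, and handed the job in at about 28 s; no result came back.

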